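# Lay the square against a panel edge on the sloping marking stand

## Task

Pick up the square by its orange grip and lay it gently on the sloping blue stand for marking out: its dark stock flat on the board above the white panel and flush against the panel's upper edge along its whole length, its blade pointing down the slope over the panel with the blade's outer edge (the one level with the end of the stock) on the red line. Do not drop it or let it slap down; let go of it and leave the other things on the bench where they are.

Things in the scene. Friction and masses are not known exactly. Their poses are not given: they have to be found in the camera images.
- square: L-shaped engineer's square, 0.55 kg, lying flat. Dark steel stock 34 (x) x 120 (y) x 22 mm (z); origin: centre of its underside, z up. On it, centred, an orange grip rib 16 (x) x 70 mm (y), from z = 22 to 54 mm: take it across its 16 mm. Steel blade 110 x 26 x 4 mm leaves the stock's inner face (x = -17 mm) towards -x, at y = 34 to 60, z = 9.5 to 13.5 mm; outer edge at y = +60 mm
- square_corner (a point): point on the square: lower edge of the stock's inner face (the face that the blade leaves) at the blade end, straight below the line of the blade's outer edge; in the square's frame (-17, +60, 0) mm
- square_heel (a point): point on the square: lower edge of the stock's inner face at the other end; in the square's frame (-17, -60, 0) mm
- stand: fixed blue marking-out stand, 200 (x) x 240 (y) mm; its flat board, 220 mm long, rises towards +x at 25 degrees, from about 14 mm high at the low edge to 106 mm at the top edge; origin at the centre of its underside, 60 mm below the board's surface
- panel: white panel 145 (x, up the slope) x 200 (y) x 8 mm (z, square to the board), fixed on the sloping board; origin: centre of its underside, on the board's surface; its axes lie in the slope (z tilted 25 degrees from vertical, towards the robot). Its upper edge is the face at x = +72.5 mm; beyond it 65 mm of bare board are left
- line_top (a point): upper end of the red line that runs down the slope across the panel (along the panel's x): the point where it meets the panel's upper edge, on the panel's top face; axes as the panel's. The line lies at a different y on the panel in each start
- junction_box: yellow electrical junction box 110 x 100 x 67 mm with a grey lid and a red socket disc (to 77 mm) on top; loose bystander; origin at the centre of its underside
- spray_can: spray can, diameter 60, height 170 mm, standing; bystander; origin at the centre of its underside
- wrench: steel wrench 180 mm long lying along its x axis; bystander; origin on its underside
- screwdriver: screwdriver 200 mm long lying along its x axis; bystander; origin on its underside
- mug: blue mug, diameter 80, height 90 mm, handle at its +y; bystander; origin at the centre of its underside
There are look-alikes about, which are no part of the job. What is shaped like the square but purple is not meant.

How it is judged:
By the outcome, as a careful person would: the job done as asked, in the order asked, and still so for the second after the job is handed in, with the robot touching nothing.
It also fails if it takes over 48 s, if anything falls off the work surface, if the arm or the gripper's body presses on something with over 40 N, if the wrist force passes 120 N, or if a joint passes its speed limit or range.

## Robot

A 6-joint arm with a two-finger parallel gripper is mounted at the origin on the work surface. World frame = base frame: x ahead of the robot, y to its left, z up, the work surface at z = 0. Lengths are in m, angles in degrees, forces in N, time in s.
With the tool pointing down it reaches from about 0.25 to 0.725 m from the base axis. Payload 9.7 kg.
Tool frame: the origin (TCP) lies midway between the tips of the shut fingers; the grasp point (between the pads) lies 19 mm behind it (grip_point_offset is the distance from the TCP to the grasp point, in m); y points along the fingers, z is the direction in which the jaws open and shut, and the axes are right-handed (so a half turn about y gives the same grasp; the last joint's range is limited). The gripper opens to 85 mm and grips with 20 to 120 N. Pads are 22 mm wide; open, the fingers measure 114 mm over their backs; the gripper's body (76 mm by 85 mm) begins 54 mm behind the grasp point. The pads swing forward as they close: fully open they stand 13 mm farther back than shut.
Start: joints at [67.666, 4.979, 10.078, 95.1, 0, 90], TCP at [0.209, 0.509, 0.193] pointing down, gripper open.
Joint ranges: [-179.16, 179.16], [-48.56, 103.87], [-65.8, 70.77], [-126.05, 130.52], [-82.76, 87.17], [-180, 180]. Speed limits (degrees/s): [127.2, 127.2, 147.25, 180, 180, 180].

## Interface

Orientations are given as [roll, pitch, yaw] about the fixed x, y, z axes, in that order (R = Rz(yaw) Ry(pitch) Rx(roll)).
In Python, from workcell import get_obs, camera, job_done, grip_point_offset gives the robot as it stands.
- The arm moves only by the tool move_arm, never from a script. Its argument "deltas" is a list that holds one entry, the list of rows, each a list of 4 numbers: the shift along the tool's x, y, z in m, then the turn about the tool's y in degrees. A call has 1 to 5 rows; each row is the pose to reach, as a shift and turn from the pose commanded when the call began, along the tool's axes at that moment; what a row does not reach only later rows make up. A row lasts 1/10 s, in which the tool goes at most 50 mm and 8.59 degrees, less where a joint would pass 70% of its speed; a pose out of reach is approached as far as the arm can. A call with a gripper value outside its range is refused whole. "claw" is the finger opening in m, from 0 to 0.0854, set as the call begins (left out, the last holds). The fingers move at their own pace and stop on an object; "newtons" is the grip in N (left out, the last holds). Time passes only in rows, so rows that repeat a pose let the fingers close. It gives the time, the measured TCP pose, the force and the opening at its end, in the units of the state.
- get_obs(): the state, without advancing time (a new reading comes with each control period).
- camera(name): name is "side" or "top" or "wrist"; returns a dict with "color" (384x512x3 uint8, blue, green, red), "range_z" (384x512 float32, m along the optical axis (not along the pixel's ray), 0 where there is no reading), "fx", "fy", "cx", "cy" (pixels), "T" (4x4, takes a point from camera to world coordinates). Camera axes: x right, y down, z forward; pixel columns grow to the right and rows downward; lengths in m; the calibration is good to about 2 mm. The wrist camera is an equidistant fisheye: a pixel r from the principal point sees the ray r / f radians off the axis. A picture is of the moment at which its call begins.
- job_done(): hands the job in, once; it reports no verdict.
The state is a dict: "time": time; "q": joint angles; "qd": joint speeds; "joint_efforts": joint torques, N m; "ee_pos": TCP position; "tcp_rot": TCP orientation; "wrist_force": force on the tool from outside, world axes, zero at the start; "torque": the same for the moment, N m; "opening": finger opening in m.
Only numpy, scipy, OpenCV 4.12 (cv2) and the standard library are available. Lean on these libraries where they do the work, as an engineer would, in place of code of your own. Each camera call takes 0.05 s, during which the arm holds its last target. There are 200 camera calls.

## Working session

There is one attempt and no reset: what is moved stays moved. The work goes in short steps, Python scripts to look and compute and a tool call to move; the robot and the scene stay as the last step left them, time stands still between calls to the robot, and variables do not carry over. Pictures are saved under pics/ and viewed, about 8 in all and at most 12, crops included, and the job is handed in when it is done.

Besides the shell and the picture viewer there is one more tool, called as name(argument=value, ...), one argument or row to a line, values as JSON. move_arm: Moves the arm, as the interface text tells. Its arguments: {"type":"object","properties":{"deltas":{"type":"array"},"claw":{"type":"number"},"newtons":{"type":"number"}},"required":["deltas"]}

```bash
ls; mkdir -p pics
cat > h.py <<'E'
import numpy as np, cv2
from workcell import get_obs, camera, job_done, grip_point_offset
from scipy.spatial.transform import Rotation as R
def shot(n,f):
    c=camera(n); cv2.imwrite(f'pics/{f}.png',c['color']); np.savez(f'pics/{f}.npz',**c); return c
def load(f): return dict(np.load(f'pics/{f}.npz'))
def pt(c,u,v,z=None):
    z=c['range_z'][int(round(v)),int(round(u))] if z is None else z
    p=np.array([(u-c['cx'])/c['fx']*z,(v-c['cy'])/c['fy']*z,z,1]); return (c['T']@p)[:3]
def cloud(c):
    v,u=np.mgrid[0:384,0:512]; z=c['range_z']
    p=np.stack([(u-c['cx'])/c['fx']*z,(v-c['cy'])/c['fy']*z,z],-1)
    return p@c['T'][:3,:3].T+c['T'][:3,3]
E
python3 - <<'E'
from h import *
a=shot('top','top0');b=shot('side','side0')
o=get_obs();print(o['ee_pos'],o['tcp_rot'],o['opening'],grip_point_offset, o['time'])
cv2.imwrite('pics/both.png',cv2.resize(np.vstack([a['color'],b['color']]),(400,600)) if 0 else cv2.resize(a['color'],(800,600)))
print(a['T'],b['T'],a['fx'])
E
```

```text
pics
[0.20889772 0.50850897 0.19237047] [-9.00672974e+01  9.78743050e-04 -2.23334136e+01] 0.08492045737970055 0.0187 0.1
[[ 0.02006595 -0.99484292  0.0994229   0.31923072]
 [-0.99979526 -0.01970713  0.00458993  0.00864612]
 [-0.00260692 -0.09949464 -0.99503468  1.74018548]
 [ 0.          0.          0.          1.        ]] [[ 0.96983797 -0.18098582  0.16327415  0.28952609]
 [-0.24356787 -0.69364242  0.67789003 -0.87453987]
 [-0.0094346  -0.69721182 -0.71680309  1.02985461]
 [ 0.          0.          0.          1.        ]] 495.1911742126222
```

View pics/both.png

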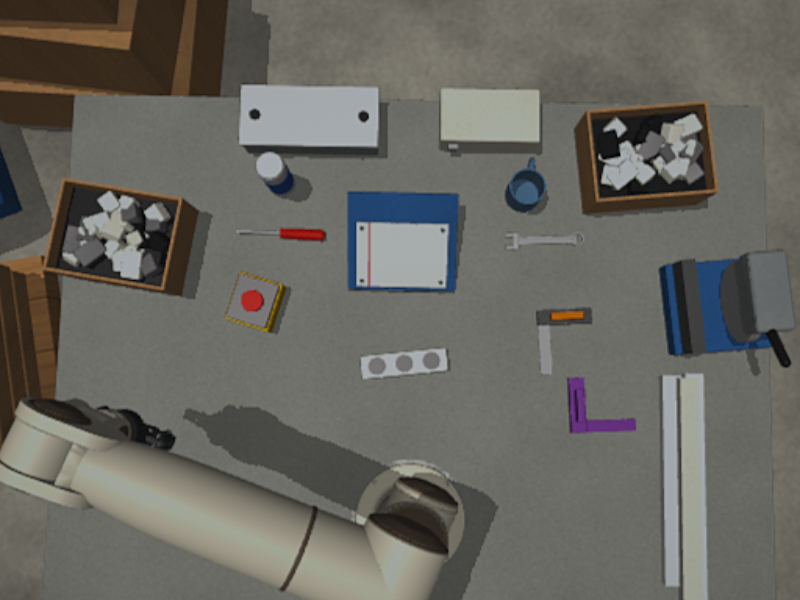

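View pics/side0.png

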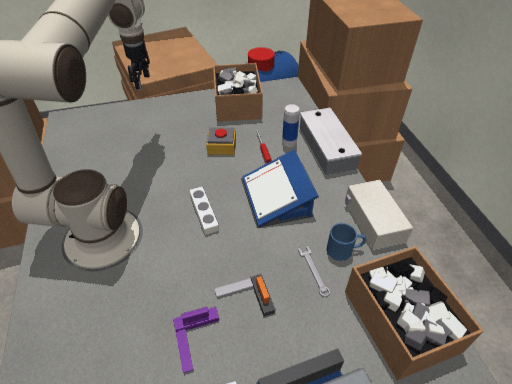

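The top picture shows the orange-grip square at (565,316) of 800x600, with its blade running down to (545,370). The stand is at (403,243), with the red line at column 369. The only thing like the square is the purple L at (590,410), so I choose the dark stock with the orange grip. Next I measure it.

```bash
cat > m.py <<'E'
from h import *
from scipy.optimize import least_squares
def masks(c):
    h=cv2.cvtColor(c['color'],cv2.COLOR_BGR2HSV).astype(int); return h[...,0],h[...,1],h[...,2]
E
python3 - <<'E'
from m import *
for f in ['top0','side0']:
    c=load(f);P=cloud(c);H,S,V=masks(c)
    reg=(abs(P[...,0]-.55)<.25)&(P[...,1]<-.1)&(P[...,1]>-.5)
    org=reg&(H>8)&(H<20)&(S>180)&(V>110)&(abs(P[...,2]-.054)<.004)
    p=P[org];r=cv2.minAreaRect((p[:,:2]*1000).astype(np.float32));print(f,'grip',len(p),np.median(p[:,2]),r)
    cc=r[0]
    near=(np.hypot(P[...,0]-cc[0]/1000,P[...,1]-cc[1]/1000)<.2)
    st=near&(P[...,2]>.018)&(P[...,2]<.028)&(V<110)
    p=P[st];print('stock',len(p),np.median(p[:,2]),cv2.minAreaRect((p[:,:2]*1000).astype(np.float32)))
    bl=near&(P[...,2]>.0085)&(P[...,2]<.0165)&(S<40)&(V>90)
    p=P[bl];print('blade',len(p),cv2.minAreaRect((p[:,:2]*1000).astype(np.float32)))
    print('table z',np.median(P[near][:,2]))
    # panel
    reg=(abs(P[...,0]-.5)<.3)&(abs(P[...,1]-.05)<.16)
    w=reg&(S<40)&(V>170)&(P[...,2]>.02)
    n,l,s,_=cv2.connectedComponentsWithStats(w.astype(np.uint8))
    k=1+np.argmax(s[1:,4]);p=P[l==k];m=p.mean(0);n_=np.linalg.svd(p-m)[2][2];n_*=np.sign(n_[2])
    print('panel',len(p),m,n_,np.degrees(np.arccos(n_[2])),np.degrees(np.arctan2(-n_[1],-n_[0])))
    red=reg&((H<8)|(H>172))&(S>100)&(abs((P-m)@n_)<.006)&(np.linalg.norm(P-m,axis=-1)<.12)
    v,u=np.nonzero(red);print('red px',len(u),u.min(),u.max(),v.min(),v.max());p=P[red]
    i=np.argmax(p[:,2]);print(p[i],p[np.argmin(p[:,2])],np.median(p[:,1]))
a=load('top0')['color'];b=load('side0')['color']
t=cv2.resize(a[115:190,215:390],None,fx=4,fy=4,interpolation=cv2.INTER_CUBIC)  # stand
u=cv2.resize(a[180:245,330:430][:, :],(700,290),interpolation=cv2.INTER_CUBIC) if 0 else cv2.resize(b[265:325,180:310],(700,290),interpolation=cv2.INTER_CUBIC)
cv2.imwrite('pics/crop1.png',np.vstack([t,u]))
E
```

```text
top0 grip 60 0.05411275683377359 ((451.917236328125, -332.6322937011719), (13.921034812927246, 68.87645721435547), 5.44430685043335)
stock 191 0.022400721940959656 ((365.363525390625, -340.7865905761719), (212.0904083251953, 120.93268585205078), 5.303321838378906)
blade 442 ((454.98980712890625, -333.3897705078125), (369.9830017089844, 383.73260498046875), 64.26849365234375)
table z 0.00045109676071530824
panel 1830 [0.57651611 0.01736685 0.06306174] [0.99333184 0.00606598 0.11513059] 83.38884294830463 -179.65011620098073
red px 4 236 236 161 164
[0.58206795 0.10328031 0.05865559] [0.5766923  0.10368171 0.04841869] 0.10336307686978735
side0 grip 80 0.053398814658930094 ((451.3388366699219, -338.35009765625), (13.897296905517578, 67.39520263671875), 2.902458906173706)
stock 299 0.021314318641724395 ((360.81787109375, -344.1133728027344), (216.88221740722656, 120.06134033203125), 4.6712327003479)
blade 353 ((486.28204345703125, -332.108642578125), (310.6054992675781, 153.10409545898438), 10.900932312011719)
table z -0.00048442487245548005
panel 1687 [0.57720765 0.02119971 0.05484976] [-0.42096754  0.00282208  0.90707131] 24.89628481058426 -0.3840929108368183Traceback (most recent call last):
  File "<stdin>", line 21, in <module>
    return umr_minimum(a, axis, None, out, keepdims, initial, where)
ValueError: zero-size array to reduction operation minimum which has no identity
```

Run:
```python
from m import *
for f in ['top0','side0']:
    c=load(f);P=cloud(c);H,S,V=masks(c)
    near=(abs(P[...,0]-.44)<.1)&(abs(P[...,1]+.335)<.085)&(P[...,0]>.28)
    st=near&(P[...,2]>.018)&(P[...,2]<.028)&(P[...,0]>.42)
    p=P[st];print(f,'stock',len(p),np.median(p[:,2]),cv2.minAreaRect((p[:,:2]*1000).astype(np.float32)))
    reg=(abs(P[...,0]-.58)<.12)&(abs(P[...,1]-.02)<.13)
    w=reg&(S<60)&(V>150)&(P[...,2]>.01)&(P[...,2]<.11)
    p=P[w];m=np.median(p,0)
    for _ in range(5):
        n_=np.linalg.svd(p-p.mean(0))[2][2];n_*=np.sign(n_[2]);d=p@n_;p=p[abs(d-np.median(d))<.003]
    m=p.mean(0)
    print('panel',len(p),m,n_,'tilt',np.degrees(np.arccos(n_[2])),'yaw',np.degrees(np.arctan2(-n_[1],-n_[0])))
    ex=np.cross([0,1,0],n_);ex/=np.linalg.norm(ex);ey=np.cross(n_,ex)
    q=np.c_[(p-m)@ex,(p-m)@ey]*1000
    r=cv2.minAreaRect(q.astype(np.float32));print('rect',r); cen=m+ex*r[0][0]/1e3+ey*r[0][1]/1e3;print('centre top face',cen)
    # blue board points
    b=reg&(H>95)&(H<125)&(S>120)&(((P-m)@ex)>.075)&(((P-m)@ex)<.13)
    print('board offset',len(P[b]),np.median((P[b]-m)@n_))
    C=c['color'].astype(int);red=(C[...,2]-C[...,1]>35)&(abs((P-m)@n_)<.012)&(abs((P-m)@ex)<.08)&(abs((P-m)@ey)<.11)
    v,u=np.nonzero(red);print('red',len(u));
    Q=P[red];print(np.round(np.c_[u,v,(Q-cen)@ex*1e3,(Q-cen)@ey*1e3,C[...,2][red]-C[...,1][red]][::6],1).tolist())
a=load('top0')['color'];b=load('side0')['color']
t=cv2.resize(a[115:190,215:305],(400,333),interpolation=cv2.INTER_CUBIC)
t2=cv2.resize(a[190:245,335:401],(400,333),interpolation=cv2.INTER_CUBIC)
u=cv2.resize(b[150:226,236:321],(400,357),interpolation=cv2.INTER_CUBIC)
u2=cv2.resize(b[265:323,210:275],(400,357),interpolation=cv2.INTER_CUBIC)
cv2.imwrite('pics/crop1.png',cv2.resize(np.vstack([np.hstack([t,t2]),np.hstack([u,u2])]),None,fx=.86,fy=.86))
```

```text
top0 stock 175 0.022326823152400532 ((447.8375549316406, -333.130859375), (46.43328857421875, 120.93268585205078), 5.30332088470459)
panel 1247 [0.57865015 0.03288401 0.0560018 ] [-4.20128215e-01  6.00594767e-04  9.07464557e-01] tilt 24.84270962379392 yaw -0.08190719086598121
rect ((-1.6920700073242188, -0.71563720703125), (198.16029357910156, 143.5462188720703), 89.40646362304688)
centre top face [0.57711447 0.03216837 0.0552913 ]
board offset 1103 -0.007393926434987545
red 56
[[236.0, 142.0, 72.4, 71.2, 44.0], [236.0, 148.0, 53.1, 70.9, 63.0], [236.0, 154.0, 30.1, 71.3, 64.0], [236.0, 160.0, 9.9, 71.0, 64.0], [236.0, 166.0, -12.1, 71.1, 63.0], [235.0, 170.0, -28.1, 74.9, 43.0], [235.0, 173.0, -37.5, 74.6, 43.0], [235.0, 176.0, -47.5, 74.4, 43.0], [235.0, 179.0, -63.0, 75.3, 42.0], [235.0, 182.0, -69.5, 74.4, 45.0]]
side0 stock 263 0.021196249997015304 ((452.2679443359375, -336.5760192871094), (34.68989562988281, 120.23074340820312), 3.936002731323242)
panel 1468 [0.57680755 0.02128552 0.05470993] [-0.42127234  0.00259041  0.90693049] tilt 24.915444854327305 yaw -0.3523076665438977
rect ((0.09297943115234375, 7.921905517578125), (202.32020568847656, 144.35760498046875), 89.6666488647461)
centre top face [0.57690052 0.0292074  0.05473049]
board offset 961 -0.00823322479583766
red 51
[[280.0, 164.0, 68.0, 74.3, 47.0], [278.0, 166.0, 58.4, 72.4, 40.0], [274.0, 168.0, 42.8, 68.6, 65.0], [270.0, 170.0, 26.7, 69.8, 63.0], [266.0, 172.0, 10.6, 70.0, 63.0], [259.0, 175.0, -16.9, 72.2, 45.0], [257.0, 177.0, -26.4, 68.0, 41.0], [253.0, 179.0, -42.8, 69.0, 52.0], [249.0, 181.0, -59.2, 69.6, 62.0]]
```

View pics/crop1.png

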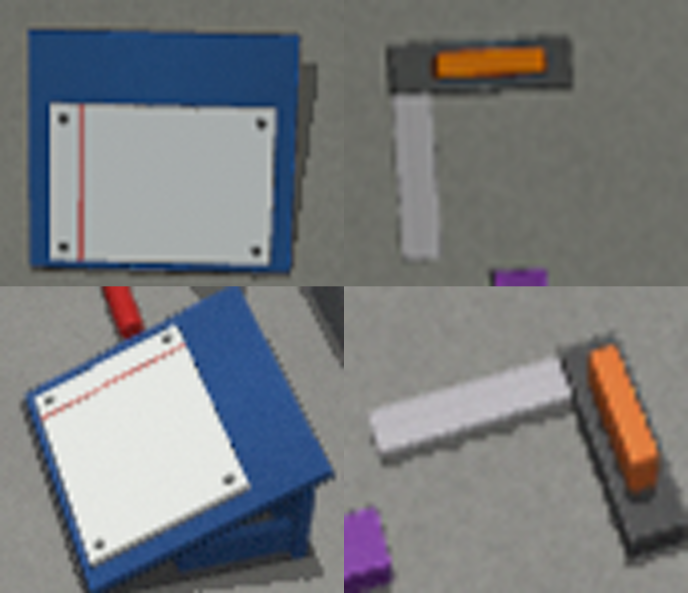

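The crops confirm the choice: dark stock, orange rib, blade at its +y end and pointing to -x, and purple only nearby. The panel is level across y, tilted 24.9°, and its line sits at about +71 mm in panel y. I'll write a planner that gives the numbers in tool axes.

```bash
cat >> h.py <<'E'
def plan(target,yaw,ncall=1,rows=5,start=None):
    """print tool-axis deltas per call to reach target, chained"""
    o=get_obs(); p=np.array(o['ee_pos']) if start is None else np.array(start[0]); y=o['tcp_rot'][2] if start is None else start[1]
    dp=(np.array(target)-p)/ncall; dy=(yaw-y)/ncall
    for k in range(ncall):
        Rm=R.from_euler('xyz',[-90,0,y],degrees=True).as_matrix()
        print(k,'delta',np.round(Rm.T@dp,4),'turn',round(-dy,2),'len',np.round(np.linalg.norm(dp),3)); y+=dy
E
python3 -c "
from h import *
plan([.452,-.335,.2],-85.7,4)
print(get_obs()['time'])"
```

```text
0 delta [ 0.1363 -0.0019 -0.172 ] turn 15.84 len 0.219
1 delta [ 0.1781 -0.0019 -0.1282] turn 15.84 len 0.219
2 delta [ 0.2063 -0.0019 -0.0747] turn 15.84 len 0.219
3 delta [ 0.2189 -0.0019 -0.0156] turn 15.84 len 0.219
0.1
```

move_arm(
  deltas=[
    [[0.027,0,-0.034,3.2],[0.054,0,-0.069,6.4],[0.082,0,-0.103,9.5],[0.109,-0.002,-0.138,12.7],[0.136,-0.002,-0.172,15.84]],
  ],
)

```text
time: 0.6
ee_pos: [0.2694, 0.2963, 0.1948]
tcp_rot: [-90.0, -0.0, -38.3]
wrist_force: [0.9, 0.4, 0.1]
opening: 0.0856
```

move_arm(
  deltas=[
    [[0.036,0,-0.026,3.2],[0.071,0,-0.051,6.4],[0.107,0,-0.077,9.5],[0.142,-0.002,-0.103,12.7],[0.178,-0.002,-0.128,15.84]],
  ],
)

```text
time: 1.1
ee_pos: [0.3302, 0.0857, 0.1971]
tcp_rot: [-90.0, -0.0, -54.1]
wrist_force: [1.3, -0.1, 0.3]
opening: 0.0853
```

move_arm(
  deltas=[
    [[0.041,0,-0.015,3.2],[0.083,0,-0.03,6.4],[0.124,0,-0.045,9.5],[0.165,-0.002,-0.06,12.7],[0.206,-0.002,-0.075,15.84]],
  ],
)

```text
time: 1.6
ee_pos: [0.3906, -0.1255, 0.199]
tcp_rot: [-90.0, -0.0, -70.0]
wrist_force: [-0.0, 0.8, -0.3]
opening: 0.0852
```

move_arm(
  deltas=[
    [[0.044,0,-0.003,3.2],[0.088,0,-0.006,6.4],[0.131,0,-0.009,9.5],[0.175,-0.002,-0.013,12.7],[0.219,-0.002,-0.016,15.84]],
  ],
)

```text
time: 2.1
ee_pos: [0.451, -0.3365, 0.2008]
tcp_rot: [-90.0, 0.0, -85.8]
wrist_force: [0.3, 0.8, 1.3]
opening: 0.0855
```

Run:
```python
from h import *
plan([.452,-.335,.2],-85.7)
c=shot('wrist','w0');print(c['fx'],c['cx'],c['cy'],c['T'])
cv2.imwrite('pics/w0b.png',cv2.resize(c['color'],(768,576),interpolation=cv2.INTER_CUBIC))
o=get_obs();print(o['time'],o['ee_pos'],o['tcp_rot'],o['wrist_force'])
```

```text
0 delta [-0.0014  0.0008  0.0011] turn -0.15 len 0.002
297.3186396354542 255.71249462989692 193.48559742240323 [[ 9.97462994e-01  6.83266857e-02  1.99759821e-02  4.47101186e-01]
 [ 7.11831678e-02 -9.60211972e-01 -2.70048004e-01 -2.68087824e-01]
 [ 7.29692074e-04  2.70784845e-01 -9.62639619e-01  3.82090059e-01]
 [ 0.00000000e+00  0.00000000e+00  0.00000000e+00  1.00000000e+00]]
2.15 [ 0.45211639 -0.34130141  0.19803239] [-9.01152248e+01 -1.30469029e-02 -8.61488683e+01] [-5.13849898  0.69030881 -2.94226146]
```

View pics/w0b.png

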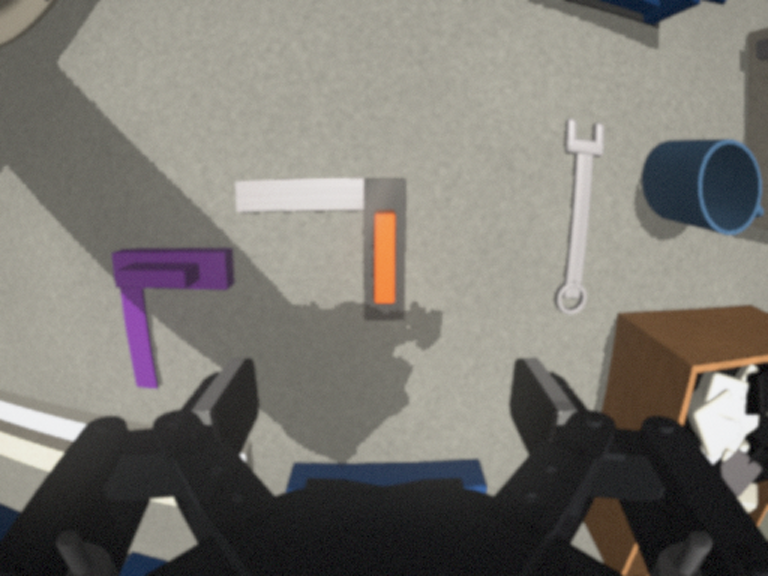

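The wrist picture shows the orange grip from (374,211) to (396,304) of 768x576, near vertical, with the stock around it and the blade pointing left at y≈195. The fingers straddle its column.

```bash
cat >> h.py <<'E'
def wray(c,u,v):
    u=np.asarray(u,float);v=np.asarray(v,float);x=u-c['cx'];y=v-c['cy'];r=np.hypot(x,y)+1e-9;t=r/c['fx']
    d=np.stack([np.sin(t)*x/r,np.sin(t)*y/r,np.cos(t)],-1)
    return d@c['T'][:3,:3].T
def wplane(c,u,v,p0,n=(0,0,1)):
    d=wray(c,u,v);o=c['T'][:3,3];n=np.array(n,float);p0=np.array(p0,float)
    return o+d*(((p0-o)@n)/(d@n))[...,None]
E
cat > sq.py <<'E'
from h import *
def grip(c,z=.054,fit=True):
    h=cv2.cvtColor(c['color'],cv2.COLOR_BGR2HSV);m=((h[...,0]>5)&(h[...,0]<20)&(h[...,1]>170)&(h[...,2]>210)).astype(np.uint8)
    n,l,s,_=cv2.connectedComponentsWithStats(m);k=1+np.argmax(s[1:,4])
    ct=cv2.findContours((l==k).astype(np.uint8),cv2.RETR_EXTERNAL,cv2.CHAIN_APPROX_NONE)[0][0][:,0]
    p=wplane(c,ct[:,0],ct[:,1],[0,0,z]);return cv2.minAreaRect((p[:,:2]*1000).astype(np.float32)),s[k]
if __name__=='__main__':
    import sys
    o=get_obs();print(o['time'],o['ee_pos'],o['tcp_rot'])
    c=shot('wrist',sys.argv[1]);print(grip(c))
    k=.6667
    for u,v,z in [(365,178,.022),(405,179,.022),(404,319,.022),(365,319,.022)]:print(wplane(c,np.array(u*k),np.array(v*k),[0,0,z])) if len(sys.argv)>2 else 0
E
python3 sq.py w1 c; python3 sq.py w2
```

```text
2.15 [ 0.45211639 -0.34130141  0.19803239] [-9.01152248e+01 -1.30469029e-02 -8.61488683e+01]
(((453.1426086425781, -337.10516357421875), (13.567861557006836, 62.76083755493164), 3.5176615715026855), array([250, 142,  13,  56, 566], dtype=int32))
[ 0.43429807 -0.28192536  0.022     ]
[ 0.46602477 -0.28061592  0.022     ]
[ 0.47408937 -0.39745258  0.022     ]
[ 0.44102974 -0.39964676  0.022     ]
2.2 [ 0.45127079 -0.33838005  0.19801597] [-90.16709543   0.0964469  -85.97724714]
(((452.0691833496094, -335.76666259765625), (13.654474258422852, 66.25739288330078), 4.21460485458374), array([250, 142,  13,  59, 612], dtype=int32))
```

move_arm(
  deltas=[
    [[0,0.04,0.001,0.2],[0,0.08,0.001,0.2],[0,0.12,0.001,0.2],[0,0.15,0.001,0.2],[0,0.174,0.001,0.2]],
  ],
)

```text
time: 2.75
ee_pos: [0.4512, -0.3328, 0.0252]
tcp_rot: [-90.1, 0.1, -85.8]
wrist_force: [0.3, -0.4, -0.7]
opening: 0.0855
```

move_arm(
  deltas=[
    [[0,0,0,0],[0,0,0,0]],
  ],
)

```text
time: 2.95
ee_pos: [0.452, -0.3338, 0.0279]
tcp_rot: [-90.0, -0.0, -85.8]
wrist_force: [0.3, 0.4, 1.4]
opening: 0.0849
```

```bash
python3 sq.py w3
```

```text
2.95 [ 0.45203881 -0.33380845  0.02791768] [-8.99893239e+01 -3.06888104e-03 -8.58390472e+01]
(((451.0963439941406, -317.1852111816406), (14.096663475036621, 31.528064727783203), 4.588751316070557), array([ 241,  180,   27,   55, 1356], dtype=int32))
```

move_arm(
  deltas=[
    [[0,0,0,0.2],[0,0,0,0.2],[0,0,0,0.2],[0,0,0,0.2],[0,0,0,0.2]],
  ],
  claw=0.0,
  newtons=50,
)

```text
time: 3.5
ee_pos: [0.4521, -0.3345, 0.0271]
tcp_rot: [-90.0, -0.0, -86.1]
wrist_force: [-0.3, -0.3, 0.0]
opening: 0.0124
```

move_arm(
  deltas=[
    [[0,0,0,0],[0,0,0,0],[0,0,0,0],[0,0,0,0],[0,0,0,0]],
  ],
)

```text
time: 4.0
ee_pos: [0.452, -0.3345, 0.027]
tcp_rot: [-90.0, 0.0, -86.1]
wrist_force: [-0.2, -0.6, 0.9]
opening: 0.0
```

move_arm(
  deltas=[
    [[0,-0.005,0,0],[0,-0.015,0,0],[0,-0.03,0,0],[0,-0.05,0,0],[0,-0.07,0,0]],
  ],
)

```text
time: 4.5
ee_pos: [0.4522, -0.3346, 0.0991]
tcp_rot: [-90.0, -0.0, -86.1]
wrist_force: [-0.6, -0.4, 0.2]
opening: -0.0002
```

Run:
```python
from h import *
c=shot('wrist','w4')
cv2.imwrite('pics/w4b.png',cv2.resize(c['color'],(768,576),interpolation=cv2.INTER_CUBIC))
o=get_obs();print(o['time'],o['ee_pos'],o['tcp_rot'],o['wrist_force'],o['torque'],o['opening'])
```

```text
4.55 [ 0.45326796 -0.3354201   0.10287147] [-89.7531155   -0.21106345 -86.09235966] [-0.85914747  0.21701328  2.17751981] [ 0.00253512  0.02868795 -0.0191112 ] 0.00020253757769622232
```

View pics/w4b.png

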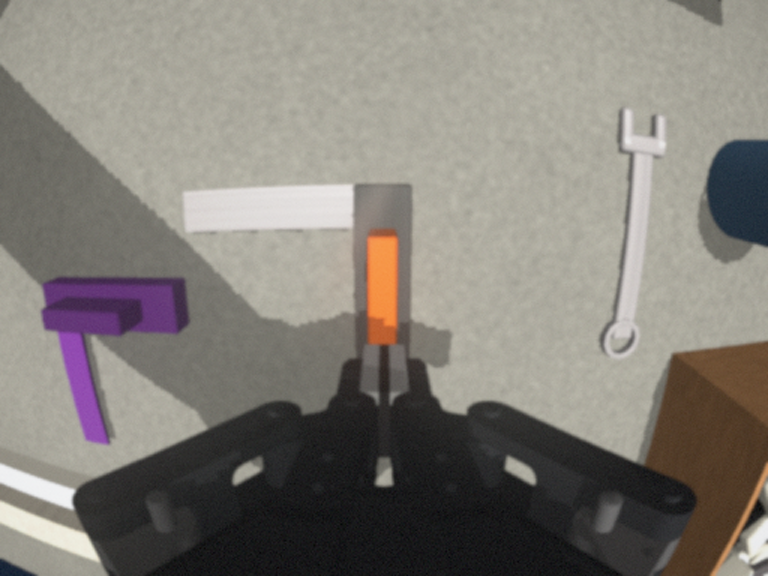

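The fingers shut fully and missed the rib, which is whole at (382,288). I'll compare the picture from before closing with the side view.

Run:
```python
from h import *
from sq import grip
b=shot('side','side1')
a=load('w3')['color']
P=cloud(b);
h=cv2.cvtColor(b['color'],cv2.COLOR_BGR2HSV);m=(h[...,0]>5)&(h[...,0]<20)&(h[...,1]>180)&(abs(P[...,0]-.45)<.12)&(abs(P[...,1]+.33)<.12)
p=P[m];print(len(p),p.min(0),p.max(0));q=p[p[:,2]>.049];print(cv2.minAreaRect((q[:,:2]*1000).astype(np.float32)))
print(grip(load('w4')))
cv2.imwrite('pics/cmp.png',np.hstack([cv2.resize(a[120:384,128:384],(400,412)),cv2.resize(b['color'][180:330,180:326],(400,412))]))
```

```text
147 [ 0.44274198 -0.37226472  0.02399297] [ 0.45994623 -0.30707274  0.05675745]
((451.6347961425781, -339.1430969238281), (14.332658767700195, 63.80463790893555), 3.322631359100342)
(((451.3805847167969, -325.5932312011719), (14.17841911315918, 48.25217056274414), 4.199009418487549), array([ 245,  158,   19,   60, 1021], dtype=int32))
```

View pics/cmp.png

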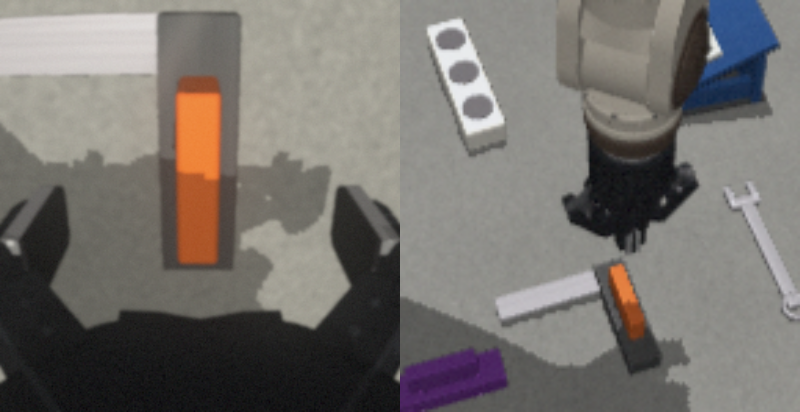

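Run:
```python
from h import *
o=get_obs();print(o['ee_pos'],o['time'])
b=load('side1');P=cloud(b)
m=(abs(P[...,0]-.45)<.12)&(abs(P[...,1]+.335)<.12)&(P[...,2]>.065)&(P[...,2]<.2)&(b['range_z']>0)
p=P[m];v,u=np.nonzero(m)
i=np.argsort(p[:,2])[:25];print(np.round(np.c_[u[i],v[i],p[i]],3))
```

```text
[ 0.45343771 -0.33553235  0.10135495] 4.6
[[ 2.63e+02  2.72e+02  4.51e-01 -3.45e-01  1.41e-01]
 [ 2.62e+02  2.71e+02  4.49e-01 -3.42e-01  1.43e-01]
 [ 2.65e+02  2.71e+02  4.56e-01 -3.45e-01  1.45e-01]
 [ 2.66e+02  2.71e+02  4.58e-01 -3.46e-01  1.45e-01]
 [ 2.67e+02  2.70e+02  4.61e-01 -3.46e-01  1.48e-01]
 [ 2.63e+02  2.71e+02  4.50e-01 -3.46e-01  1.49e-01]
 [ 2.62e+02  2.70e+02  4.48e-01 -3.43e-01  1.49e-01]
 [ 2.64e+02  2.71e+02  4.53e-01 -3.47e-01  1.49e-01]
 [ 2.66e+02  2.70e+02  4.58e-01 -3.46e-01  1.49e-01]
 [ 2.61e+02  2.70e+02  4.46e-01 -3.43e-01  1.49e-01]
 [ 2.68e+02  2.68e+02  4.65e-01 -3.42e-01  1.51e-01]
 [ 2.58e+02  2.66e+02  4.41e-01 -3.30e-01  1.51e-01]
 [ 2.64e+02  2.70e+02  4.53e-01 -3.46e-01  1.52e-01]
 [ 2.65e+02  2.70e+02  4.55e-01 -3.47e-01  1.52e-01]
 [ 2.68e+02  2.67e+02  4.65e-01 -3.41e-01  1.53e-01]
 [ 2.69e+02  2.67e+02  4.67e-01 -3.42e-01  1.54e-01]
 [ 2.59e+02  2.68e+02  4.41e-01 -3.38e-01  1.54e-01]
 [ 2.60e+02  2.70e+02  4.42e-01 -3.45e-01  1.54e-01]
 [ 2.67e+02  2.69e+02  4.61e-01 -3.47e-01  1.55e-01]
 [ 2.61e+02  2.69e+02  4.46e-01 -3.43e-01  1.55e-01]
 [ 2.69e+02  2.66e+02  4.68e-01 -3.39e-01  1.55e-01]
 [ 2.62e+02  2.69e+02  4.48e-01 -3.44e-01  1.55e-01]
 [ 2.66e+02  2.69e+02  4.58e-01 -3.46e-01  1.55e-01]
 [ 2.65e+02  2.69e+02  4.55e-01 -3.46e-01  1.56e-01]
 [ 2.62e+02  2.68e+02  4.49e-01 -3.41e-01  1.56e-01]]
```

Run:
```python
from h import *
b=load('side1');T=np.linalg.inv(b['T'])
for p in [[.4535,-.3355,.1015],[.4535,-.3465,.1015],[.4535,-.3465,.143]]:
    q=T[:3,:3]@np.array(p)+T[:3,3];print(q[0]/q[2]*b['fx']+b['cx'],q[1]/q[2]*b['fy']+b['cy'],q[2])
c=load('w4');print(c['T'][:3,3])
for u,v in [(248,234),(248,240),(265,234),(265,240),(248,250),(265,255),(240,135),(256,185),(256,215)]:
    z=c['range_z'][v,u];d=wray(c,u,v);zc=d@c['T'][:3,2];print(u,v,z,c['T'][:3,3]+d/zc*z)
t=shot('top','top1');P=cloud(t)
m=(abs(P[...,0]-.45)<.1)&(abs(P[...,1]+.335)<.1);print('top z max over gripper',P[m][:,2].max())
```

```text
262.8871985371889 276.8439631747208 1.0576299017610342
263.9805407440361 280.32448547416874 1.0501731114774067
264.2556957447165 271.9652642689645 1.0204257834277919
[ 0.44835895 -0.26604323  0.28037577]
248 234 0.14311777 [ 0.44870579 -0.32390727  0.14796145]
248 240 0.13697487 [ 0.44886439 -0.32413696  0.15441213]
265 234 0.14351586 [ 0.45694779 -0.3235178   0.14760696]
265 240 0.1385896 [ 0.45684438 -0.32428949  0.15294065]
248 250 0.12622184 [ 0.4490915  -0.32378031  0.16548936]
265 255 0.12066777 [ 0.45617324 -0.32280255  0.17113014]
240 135 0.2534874 [ 0.43656754 -0.28705534  0.02266148]
256 185 0.23292701 [ 0.45274861 -0.32273407  0.05439759]
256 215 0.23838882 [ 0.4543916  -0.34719286  0.05563984]
top z max over gripper 0.6276887743196795
```

Run:
```python
from h import *
c=load('w4')
for u in (248,265):
  for v in range(226,238):
    z=c['range_z'][v,u];d=wray(c,u,v);zc=d@c['T'][:3,2];print(u,v,np.round(c['T'][:3,3]+d/zc*z,4),c['color'][v,u])
o=get_obs();print(o['ee_pos'],o['tcp_rot'],o['q'])
plan([.452,-.336,.1],-86.0)
```

```text
248 226 [ 0.4485 -0.3577  0.0544] [ 49  96 188]
248 227 [ 0.4486 -0.3583  0.0548] [ 52  97 188]
248 228 [ 0.4486 -0.3596  0.0541] [ 60  97 177]
248 229 [ 0.4487 -0.3603  0.0544] [ 79 103 157]
248 230 [ 0.4486 -0.3242  0.1423] [ 97 105 128]
248 231 [ 0.4486 -0.3243  0.1433] [107 110 118]
248 232 [ 0.4487 -0.3243  0.1446] [108 110 118]
248 233 [ 0.4487 -0.3246  0.1452] [106 110 116]
248 234 [ 0.4487 -0.3239  0.148 ] [109 112 118]
248 235 [ 0.4487 -0.3243  0.1484] [107 111 116]
248 236 [ 0.4488 -0.3242  0.1498] [106 110 116]
248 237 [ 0.4488 -0.324   0.1513] [107 110 116]
265 226 [ 0.4644 -0.3697  0.0221] [64 74 96]
265 227 [ 0.4645 -0.3707  0.0221] [67 74 98]
265 228 [ 0.4647 -0.3724  0.0204] [71 78 97]
265 229 [ 0.4647 -0.3727  0.0222] [ 84  91 104]
265 230 [ 0.4571 -0.3234  0.1428] [103 107 116]
265 231 [ 0.457  -0.3234  0.1442] [105 108 114]
265 232 [ 0.457  -0.3232  0.1458] [107 111 117]
265 233 [ 0.457  -0.3236  0.1461] [107 112 118]
265 234 [ 0.4569 -0.3235  0.1476] [103 106 113]
265 235 [ 0.457  -0.3239  0.1479] [103 106 114]
265 236 [ 0.4568 -0.3232  0.1507] [106 110 117]
265 237 [ 0.4568 -0.3234  0.1515] [104 108 115]
[ 0.4529535  -0.33517778  0.09946315] [-89.83799167  -0.13982485 -86.09657964] [-3.64999604e+01  5.70978728e+00  5.22232348e-01  8.45984463e+01
 -1.46813379e-03  4.95964188e+01]
0 delta [ 0.0008 -0.0005 -0.001 ] turn -0.1 len 0.001
```

Both cameras put the real fingertips about 41 mm above the reported TCP, so the tool length in the reported pose is too long. That explains the miss. I'll reopen and go deeper by that amount.

move_arm(
  deltas=[
    [[0,0,0,0],[0,0,0,0],[0,0,0,0],[0,0,0,0],[0,0,0,0]],
  ],
  claw=0.08,
)

```text
time: 5.15
ee_pos: [0.4519, -0.3344, 0.0967]
tcp_rot: [-90.0, 0.0, -86.1]
wrist_force: [-0.8, 0.9, -0.3]
opening: 0.0722
```

move_arm(
  deltas=[
    [[0,0.03,0,0],[0,0.06,0,0],[0,0.08,0,0],[0,0.095,0,0],[0,0.108,0,0]],
  ],
)

```text
time: 5.65
ee_pos: [0.452, -0.3344, -0.0118]
tcp_rot: [-90.0, 0.0, -86.1]
wrist_force: [-0.0, -0.8, 0.5]
opening: 0.0802
```

move_arm(
  deltas=[
    [[0,0,0,0],[0,0,0,0],[0,0,0,0],[0,0,0,0],[0,0,0,0]],
  ],
  claw=0.0,
  newtons=50,
)

```text
time: 6.15
ee_pos: [0.4524, -0.3349, -0.0101]
tcp_rot: [-89.9, -0.1, -86.1]
wrist_force: [-3.0, -0.4, 5.0]
opening: 0.0153
```

move_arm(
  deltas=[
    [[0,0,0,0],[0,0,0,0],[0,0,0,0]],
  ],
)

```text
time: 6.45
ee_pos: [0.4524, -0.3349, -0.0101]
tcp_rot: [-89.9, -0.1, -86.1]
wrist_force: [-2.2, -0.2, 6.3]
opening: 0.0149
```

move_arm(
  deltas=[
    [[0,-0.005,0,0],[0,-0.02,0,0],[0,-0.05,0,0],[0,-0.09,0,0],[0,-0.12,0,0]],
  ],
)

```text
time: 6.95
ee_pos: [0.4521, -0.3344, 0.1118]
tcp_rot: [-90.0, -0.0, -86.1]
wrist_force: [1.3, -0.6, -5.5]
opening: 0.0148
```

Run:
```python
from h import *
o=get_obs();print(o['time'],o['ee_pos'],o['tcp_rot'],o['wrist_force'],o['torque'],o['opening'])
plan([.655,.042,.15],-90.4,2,start=([.452,-.3345,.109],-86.1))
```

```text
6.95 [ 0.45207948 -0.33440407  0.11177751] [-8.99528248e+01 -3.13404870e-02 -8.60875992e+01] [ 1.26627095 -0.6019948  -5.48331825] [-0.07311361 -0.13986165  0.02696668] 0.014785800841250116
0 delta [-0.1809 -0.0205  0.1141] turn 2.15 len 0.215
1 delta [-0.1851 -0.0205  0.1072] turn 2.15 len 0.215
```

move_arm(
  deltas=[
    [[-0.025,-0.01,0.016,0.3],[-0.06,-0.02,0.038,0.7],[-0.1,-0.0205,0.063,1.2],[-0.14,-0.0205,0.088,1.7],[-0.181,-0.0205,0.114,2.15]],
  ],
)

```text
time: 7.45
ee_pos: [0.5538, -0.1445, 0.1303]
tcp_rot: [-90.0, -0.0, -88.3]
wrist_force: [1.6, -0.8, -5.9]
opening: 0.015
```

move_arm(
  deltas=[
    [[-0.041,-0.01,0.024,0.5],[-0.083,-0.015,0.048,1.0],[-0.125,-0.02,0.072,1.5],[-0.161,-0.0205,0.093,1.9],[-0.185,-0.0205,0.107,2.15]],
  ],
)

```text
time: 7.95
ee_pos: [0.6554, 0.0451, 0.1503]
tcp_rot: [-90.0, 0.0, -90.3]
wrist_force: [0.3, -0.3, -5.3]
opening: 0.0151
```

move_arm(
  deltas=[
    [[0,0,0,0],[0,0,0,0],[0,0,0,0]],
  ],
)

```text
time: 8.25
ee_pos: [0.6543, 0.0415, 0.1502]
tcp_rot: [-90.0, -0.0, -90.4]
wrist_force: [-0.1, -0.4, -5.9]
opening: 0.0152
```

Run:
```python
from h import *
c=shot('wrist','w5')
o=get_obs();print(o['time'],o['ee_pos'],o['tcp_rot'],o['wrist_force'],o['torque'],o['opening'])
cv2.imwrite('pics/w5b.png',cv2.resize(c['color'],(768,576),interpolation=cv2.INTER_CUBIC))
```

```text
8.3 [0.65432793 0.04116862 0.15027052] [-9.00129276e+01 -1.08792970e-02 -9.04483072e+01] [-0.18233047 -0.42542861 -5.96362356] [-0.03472352 -0.07212377  0.01174481] 0.015209597784711315
```

View pics/w5b.png

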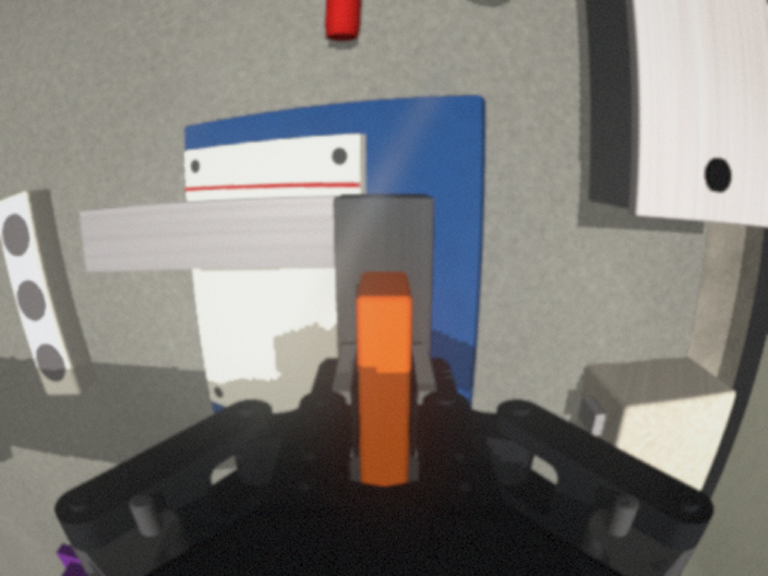

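The wrist picture shows the square held. The stock's end is at (336–432,196), the blade's outer edge runs from (82,212) to (336,196), the red line from (187,190) to (360,183), and the panel's upper edge is near column 363. I'll measure both with depth.

```bash
cat >> h.py <<'E'
def wp(c,u,v):
    """fisheye 3D points, using depth, arrays of pixels"""
    u=np.asarray(u);v=np.asarray(v);d=wray(c,u,v);z=c['range_z'][v,u];return c['T'][:3,3]+d/(d@c['T'][:3,2])[...,None]*z[...,None]
def wcloud(c):
    v,u=np.mgrid[0:384,0:512];return wp(c,u,v)
E
python3 - <<'E'
from h import *
c=load('w5');P=wcloud(c);C=c['color'].astype(int)
h=cv2.cvtColor(c['color'],cv2.COLOR_BGR2HSV);H,S,V=[h[...,i].astype(int) for i in range(3)]
vv,uu=np.mgrid[0:384,0:512]
# panel plane
m=(S<40)&(V>190)&(uu>120)&(uu<245)&(vv>85)&(vv<290)&(P[...,2]<.12)
p=P[m]
for _ in range(4):
    n=np.linalg.svd(p-p.mean(0),full_matrices=False)[2][2];n*=np.sign(n[2]);d=(p-p.mean(0))@n;p=p[abs(d)<.003]
p0=p.mean(0);print('panel n',n,'tilt',np.degrees(np.arccos(n[2])),'yaw',np.degrees(np.arctan2(-n[1],-n[0])),p0)
# red line
m=(C[...,2]-C[...,1]>50)&(uu>120)&(uu<245)&(vv>115)&(vv<130);q=wplane(c,uu[m],vv[m],p0,n)
f=np.polyfit(q[:,0],q[:,1],1);print('line: y at x=.645',np.polyval(f,.645),'yaw',np.degrees(np.arctan(f[0]*.907)),len(q), q[:,0].max())
# panel upper edge: along rows, transition white->blue
e=[]
for v in list(range(96,118))+list(range(118,126)):
    g=S[v,225:260];i=np.argmax(np.diff(g));e.append((225+i+.5,v))
e=np.array(e);q=wplane(c,e[:,0],e[:,1],p0,n);g=np.polyfit(q[:,1],q[:,0],1);r=q[:,0]-np.polyval(g,q[:,1]);g=np.polyfit(q[abs(r)<.002,1],q[abs(r)<.002,0],1)
print('edge x at y=.10',np.polyval(g,.1),'slope deg',np.degrees(np.arctan(g[0])),r.std(), 'z',p0[2]-n[0]/n[2]*(np.polyval(g,.1)-p0[0]))
# stock top plane
m=(uu>228)&(uu<284)&(vv>136)&(vv<178);s=P[m];A=np.c_[s[:,:2]-s[:,:2].mean(0),np.ones(len(s))];k=np.linalg.lstsq(A,s[:,2],rcond=None)[0];print('stock top z',k,s.mean(0))
zt=k[2]
# corners by pixel (768 view)
for nm,(u,v) in dict(in_end=(336,196),out_end=(432,196)).items(): print(nm,wplane(c,np.array(u/1.5),np.array(v/1.5),[0,0,zt]))
m=(uu>62)&(uu<215)&(vv>145)&(vv<175);b=P[m];A=np.c_[b[:,:2]-b[:,:2].mean(0),np.ones(len(b))];kb=np.linalg.lstsq(A,b[:,2],rcond=None)[0];print('blade z',kb,b.mean(0))
for u,v in [(82,212),(120,208),(210,202),(300,198)]: print('blade outer',wplane(c,np.array(u/1.5),np.array(v/1.5),[0,0,kb[2]]))
# inner face edge of stock: (336,205),(336,335)
for u,v in [(335,270),(336,330),(434,210),(433,330)]: print('stock side',wplane(c,np.array(u/1.5),np.array(v/1.5),[0,0,zt]))
E
```

```text
panel n [-0.42330618  0.00268245  0.90598272] tilt 25.04403449912502 yaw -0.3630731434328089 [0.57521048 0.05167261 0.0553066 ]
line: y at x=.645 0.10107812838419986 yaw -0.38144756755327286 338 0.6422858804318737
edge x at y=.10 0.6460181015037946 slope deg 0.704339104404896 2.553578281487896e-06 z 0.088390348141922
stock top z [2.30696424e-04 3.50412864e-01 1.83049562e-01] [0.65592576 0.08734447 0.18304956]
in_end [0.64010284 0.10091916 0.18304956]
out_end [0.67199023 0.1006495  0.18304956]
blade z [0.05592055 0.50517138 0.17454769] [0.5881843  0.0861885  0.17454769]
blade outer [0.53084929 0.10065739 0.17454769]
blade outer [0.55130353 0.10068118 0.17454769]
blade outer [0.5919151  0.10021625 0.17454769]
blade outer [0.62630659 0.10005678 0.17454769]
stock side [0.63903148 0.07561872 0.18304956]
stock side [0.63851742 0.0536672  0.18304956]
stock side [0.67269617 0.09594652 0.18304956]
stock side [0.6731472  0.05336117 0.18304956]
```

Run:
```python
from h import *
c=load('w5')
for u in (232,256,280):
    for v in range(134,180,6): print(u,v,np.round(wp(c,u,v),4), end='; ')
    print()
for u in (80,140,200):
    for v in range(138,180,6): print(u,v,np.round(wp(c,u,v),4), end='; ')
    print()
print([np.round(wp(c,256,v),4) for v in range(180,325,10)])
```

```text
232 134 [0.644  0.0991 0.1826]; 232 140 [0.6439 0.0961 0.1822]; 232 146 [0.6439 0.0931 0.1829]; 232 152 [0.6438 0.09   0.1826]; 232 158 [0.6439 0.0871 0.1837]; 232 164 [0.6437 0.0839 0.1828]; 232 170 [0.6436 0.0807 0.1825]; 232 176 [0.6435 0.0776 0.1827]; 
256 134 [0.656  0.099  0.1833]; 256 140 [0.656  0.0959 0.1822]; 256 146 [0.656  0.0929 0.1827]; 256 152 [0.656  0.0897 0.1818]; 256 158 [0.6559 0.0868 0.1826]; 256 164 [0.6559 0.0836 0.1823]; 256 170 [0.6559 0.0805 0.1824]; 256 176 [0.6558 0.0774 0.1826]; 
280 134 [0.668  0.0989 0.1828]; 280 140 [0.6559 0.1101 0.3314]; 280 146 [0.668  0.0928 0.1826]; 280 152 [0.668  0.0899 0.1831]; 280 158 [0.6681 0.0867 0.1826]; 280 164 [0.6682 0.0835 0.1819]; 280 170 [0.6681 0.0806 0.1829]; 280 176 [0.6681 0.0775 0.1831]; 
80 138 [0.5506 0.101  0.1735]; 80 144 [0.5507 0.0975 0.1742]; 80 150 [0.551  0.0939 0.1753]; 80 156 [0.5494 0.0901 0.1735]; 80 162 [0.5491 0.0865 0.1738]; 80 168 [0.5486 0.0828 0.1739]; 80 174 [0.5485 0.0792 0.1746]; 
140 138 [0.5915 0.0983 0.1738]; 140 144 [0.5913 0.0949 0.1739]; 140 150 [0.5908 0.0915 0.1732]; 140 156 [0.5907 0.0881 0.1737]; 140 162 [0.5907 0.0848 0.1744]; 140 168 [0.5898 0.0811 0.173 ]; 140 174 [0.5902 0.078  0.1749]; 
200 138 [0.6261 0.0968 0.1739]; 200 144 [0.626  0.0936 0.1741]; 200 150 [0.6256 0.0901 0.1728]; 200 156 [0.6257 0.087  0.1739]; 200 162 [0.6255 0.0837 0.174 ]; 200 168 [0.6255 0.0805 0.1744]; 200 174 [0.6252 0.077  0.1737]; 
[array([0.6558, 0.0752, 0.1821]), array([0.6558, 0.0754, 0.2027]), array([0.6558, 0.074 , 0.2135]), array([0.6557, 0.0702, 0.2151]), array([0.6557, 0.0658, 0.2151]), array([0.6557, 0.0611, 0.2147]), array([0.6556, 0.0565, 0.215 ]), array([0.6556, 0.0514, 0.2143]), array([0.6556, 0.0465, 0.2146]), array([0.6555, 0.0413, 0.2146]), array([0.6555, 0.0358, 0.2144]), array([0.6554, 0.0302, 0.2144]), array([0.6554, 0.0247, 0.2151]), array([0.6553, 0.0182, 0.2146]), array([0.6553, 0.0117, 0.2147])]
```

The square is level in the hand: underside z = 0.1606, blade outer edge at y ≈ 0.1004, parallel to the line within 0.1°, and the line at y = 0.1011. The tool cannot tilt. So I'll set the stock's upper bottom edge on the board about 36 mm above the panel edge. Then I'll open the jaws a little at a time while backing down the slope, so the rib leans on the lower finger and tips gently flat.

move_arm(
  deltas=[
    [[0,0.01,0.003,0],[-0.0006,0.025,0.006,0],[-0.0006,0.042,0.006,0],[-0.0006,0.054,0.006,0],[-0.0006,0.061,0.006,0]],
  ],
)

```text
time: 8.8
ee_pos: [0.6598, 0.0423, 0.0866]
tcp_rot: [-90.2, -0.0, -90.4]
wrist_force: [-0.2, 0.3, -5.8]
opening: 0.0152
```

move_arm(
  deltas=[
    [[0,0,0,0],[0,0,0,0]],
  ],
)

```text
time: 9.0
ee_pos: [0.6608, 0.0426, 0.0894]
tcp_rot: [-90.0, 0.0, -90.4]
wrist_force: [0.2, 0.7, -5.3]
opening: 0.0148
```

move_arm(
  deltas=[
    [[0,0.001,0,0],[0,0.002,0,0],[0,0.003,0,0],[0,0.003,0,0]],
  ],
)

```text
time: 9.4
ee_pos: [0.6607, 0.0427, 0.086]
tcp_rot: [-90.0, 0.0, -90.4]
wrist_force: [0.1, -0.2, -5.7]
opening: 0.0148
```

move_arm(
  deltas=[
    [[0,0.001,0,0],[0,0.001,0,0],[0,0.001,0,0]],
  ],
)

```text
time: 9.7
ee_pos: [0.6607, 0.0426, 0.0849]
tcp_rot: [-90.0, -0.0, -90.4]
wrist_force: [-0.4, -0.9, -6.2]
opening: 0.0149
```

move_arm(
  deltas=[
    [[0,0.001,0,0],[0,0.001,0,0],[0,0.001,0,0]],
  ],
)

```text
time: 10.0
ee_pos: [0.6608, 0.0426, 0.0844]
tcp_rot: [-90.0, 0.0, -90.4]
wrist_force: [0.1, -1.2, -1.4]
opening: 0.015
```

Run:
```python
from h import *
c=shot('side','side2')
cv2.imwrite('pics/side2c.png',cv2.resize(c['color'][130:240,220:350],(780,660),interpolation=cv2.INTER_CUBIC)[:600])
o=get_obs();print(o['time'],o['ee_pos'],o['wrist_force'],o['torque'],o['q'])
```

```text
10.05 [0.66085332 0.0426131  0.0843963 ] [-1.7190509   0.23153259 -1.19745814] [-0.13589408  0.11623147  0.07971168] [ 3.69033389e+00  1.97417041e+01  1.53853169e+01  8.56091874e+01
 -1.84124152e-03  9.40850609e+01]
```

View pics/side2c.png

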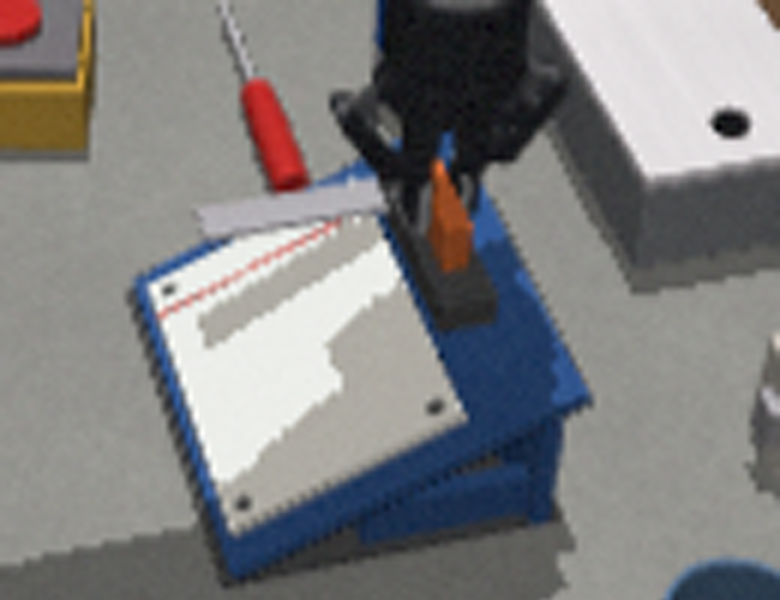

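Contact: the vertical force has gone from -6 N to -1.3 N, and the picture shows the level square with its upper edge on the board, parallel to the panel edge. Now I tip it gradually.

move_arm(
  deltas=[
    [[0,0,0,0],[0,0,-0.0005,0],[0,0,-0.001,0]],
  ],
  claw=0.0165,
  newtons=20,
)

```text
time: 10.35
ee_pos: [0.6597, 0.0426, 0.0841]
tcp_rot: [-90.0, -0.0, -90.4]
wrist_force: [-0.7, -0.5, -2.8]
opening: 0.0169
```

move_arm(
  deltas=[
    [[0,0,-0.0005,0],[0,0,-0.001,0],[0,0,-0.001,0]],
  ],
  claw=0.018,
)

```text
time: 10.65
ee_pos: [0.6586, 0.0427, 0.084]
tcp_rot: [-90.0, 0.0, -90.4]
wrist_force: [-3.0, 0.1, -1.0]
opening: 0.0177
```

move_arm(
  deltas=[
    [[0,0,-0.0005,0],[0,0,-0.001,0],[0,0,-0.0015,0]],
  ],
  claw=0.0195,
)

```text
time: 10.95
ee_pos: [0.6571, 0.0427, 0.084]
tcp_rot: [-90.0, -0.0, -90.4]
wrist_force: [-2.2, 0.1, -1.4]
opening: 0.0195
```

```bash
cat > chk.py <<'E'
from h import *
import sys
c=shot('wrist',sys.argv[1]);o=get_obs();print(o['time'],o['ee_pos'],o['wrist_force'],o['opening'])
P=wcloud(c);h=cv2.cvtColor(c['color'],cv2.COLOR_BGR2HSV);H,S,V=[h[...,i].astype(int) for i in range(3)]
def plane(p):
    for _ in range(5):
        q=np.median(p,0);n=np.linalg.svd(p-p.mean(0),full_matrices=False)[2][2];n*=np.sign(n[2]);d=(p-p.mean(0))@n;p=p[abs(d)<max(.0015,1.5*np.median(abs(d)))]
    return n,p.mean(0),len(p)
# stock top near the blade end
x0,x1=[float(a) for a in sys.argv[2:4]]
m=(P[...,0]>x0)&(P[...,0]<x1)&(P[...,1]>.079)&(P[...,1]<.098)&(P[...,2]>.08)&(P[...,2]<.135)&(S<60)&(V<140)
n,q,k=plane(P[m]);print('stock n',np.round(n,4),'tilt',np.degrees(np.arctan2(-n[0],n[2])),np.round(q,4),k)
E
python3 chk.py w6 .645 .675
```

```text
11.0 [0.6570993  0.0426498  0.08400726] [-2.1905366  -0.31117102 -1.86789948] 0.01944366863274385
stock n [-0.1065  0.0057  0.9943] tilt 6.111339447142409 [0.6601 0.0885 0.1149] 2095
```

It works as planned: tilt 6.1°, leaning on the lower finger with 2.2 N. I continue the same way.

move_arm(
  deltas=[
    [[0,0,-0.0005,0],[0,0,-0.001,0],[0,0,-0.0015,0]],
  ],
  claw=0.021,
)

```text
time: 11.3
ee_pos: [0.6557, 0.0427, 0.084]
tcp_rot: [-90.0, 0.0, -90.4]
wrist_force: [-2.4, -0.1, -2.3]
opening: 0.0208
```

move_arm(
  deltas=[
    [[0,0,-0.0005,0],[0,0,-0.001,0],[0,0,-0.0015,0]],
  ],
  claw=0.0225,
)

```text
time: 11.6
ee_pos: [0.6542, 0.0427, 0.084]
tcp_rot: [-90.0, 0.0, -90.4]
wrist_force: [-2.4, -1.5, -1.0]
opening: 0.0221
```

move_arm(
  deltas=[
    [[0,0,-0.0005,0],[0,0,-0.001,0],[0,0,-0.0015,0]],
  ],
  claw=0.024,
)

```text
time: 11.9
ee_pos: [0.6527, 0.0427, 0.084]
tcp_rot: [-90.0, 0.0, -90.4]
wrist_force: [-2.9, -0.5, -1.7]
opening: 0.0238
```

```bash
python3 chk.py w7 .635 .68
```

```text
11.95 [0.652624   0.04267086 0.08403063] [-3.41464156 -0.04907697 -1.00946099] 0.024279239897197706
stock n [-0.2385 -0.0023  0.9711] tilt 13.800792832915384 [0.6579 0.0886 0.1122] 2199
```

move_arm(
  deltas=[
    [[0,0,-0.0005,0],[0,0,-0.001,0],[0,0,-0.0015,0]],
  ],
  claw=0.0255,
)

```text
time: 12.25
ee_pos: [0.6511, 0.0427, 0.084]
tcp_rot: [-90.0, -0.0, -90.4]
wrist_force: [-2.1, 0.9, -1.7]
opening: 0.0257
```

move_arm(
  deltas=[
    [[0,0,-0.0005,0],[0,0,-0.001,0],[0,0,-0.0015,0]],
  ],
  claw=0.027,
)

```text
time: 12.55
ee_pos: [0.6497, 0.0427, 0.084]
tcp_rot: [-90.0, -0.0, -90.4]
wrist_force: [-3.4, 1.0, -1.0]
opening: 0.027
```

move_arm(
  deltas=[
    [[0,0,-0.0005,0],[0,0,-0.001,0],[0,0,-0.0015,0]],
  ],
  claw=0.0285,
)

```text
time: 12.85
ee_pos: [0.6482, 0.0427, 0.084]
tcp_rot: [-90.0, 0.0, -90.4]
wrist_force: [-3.3, 1.2, -2.4]
opening: 0.0287
```

```bash
python3 chk.py w8 .63 .68
```

```text
12.9 [0.6480881  0.04270432 0.08398185] [-3.65601115 -0.86310305 -1.4071031 ] 0.028451055897028614
stock n [-0.363   0.0014  0.9318] tilt 21.286097932339203 [0.6536 0.0885 0.1078] 1587
```

move_arm(
  deltas=[
    [[0,0,-0.0005,0],[0,0,-0.001,0],[0,0,-0.0015,0]],
  ],
  claw=0.0295,
)

```text
time: 13.2
ee_pos: [0.6471, 0.0427, 0.0843]
tcp_rot: [-89.9, 0.0, -90.4]
wrist_force: [-0.5, -0.4, -0.5]
opening: 0.0293
```

move_arm(
  deltas=[
    [[0,0,-0.0005,0],[0,0,-0.001,0],[0,0,-0.0015,0]],
  ],
  claw=0.031,
)

```text
time: 13.5
ee_pos: [0.6454, 0.0427, 0.0842]
tcp_rot: [-90.0, 0.0, -90.4]
wrist_force: [0.4, -0.9, -0.7]
opening: 0.0311
```

move_arm(
  deltas=[
    [[0,0,-0.0005,0],[0,0,-0.001,0],[0,0,-0.0015,0]],
  ],
  claw=0.0325,
)

```text
time: 13.8
ee_pos: [0.6437, 0.0428, 0.084]
tcp_rot: [-90.0, 0.0, -90.4]
wrist_force: [0.2, 0.3, 1.1]
opening: 0.0326
```

```bash
python3 chk.py w9 .625 .68
python3 - <<'E'
import cv2
c=cv2.imread('pics/w9.png');cv2.imwrite('pics/w9b.png',cv2.resize(c[60:260,50:320],(800,593),interpolation=cv2.INTER_CUBIC))
E
```

```text
13.85 [0.643638   0.04274467 0.08398787] [-0.6680356  -0.56154548  0.55008175] 0.032226329541768496
stock n [-0.4107  0.0039  0.9118] tilt 24.24684912730022 [0.6521 0.0886 0.1067] 1551
```

View pics/w9b.png

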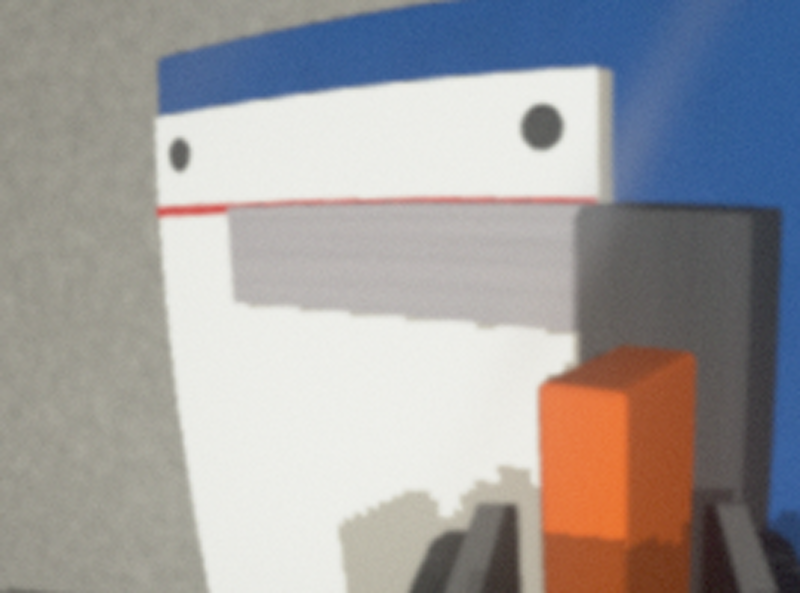

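The square is down. The picture shows the blade's outer edge running along the red line, with a thin strip of line visible above it from (230,207) to (600,200). I'll measure the gap to the panel edge and the offset from the line.

```bash
cat > gap.py <<'E'
from h import *
import sys
def edge(c,pts,p0,n): 
    return wplane(c,np.array([a[0] for a in pts],float),np.array([a[1] for a in pts],float),p0,n)
c=load(sys.argv[1]);P=wcloud(c)
h=cv2.cvtColor(c['color'],cv2.COLOR_BGR2HSV);H,S,V=[h[...,i].astype(int) for i in range(3)];vv,uu=np.mgrid[0:384,0:512]
g=cv2.GaussianBlur(cv2.cvtColor(c['color'],cv2.COLOR_BGR2GRAY),(3,3),0).astype(float)
def fit(p):
    for _ in range(6):
        n=np.linalg.svd(p-p.mean(0),full_matrices=False)[2][2];n*=np.sign(n[2]);d=(p-p.mean(0))@n;p=p[abs(d)<max(.0015,1.5*np.median(abs(d)))]
    return n,p.mean(0)
m=(S<40)&(V>190)&(P[...,0]>.52)&(P[...,0]<.65)&(P[...,1]>-.05)&(P[...,1]<.13)&(P[...,2]>.02)&(P[...,2]<.1)
n,p0=fit(P[m]);yaw=np.arctan2(-n[1],-n[0])
ex=np.array([n[2]*np.cos(yaw),n[2]*np.sin(yaw),np.hypot(n[0],n[1])]);ex/=np.linalg.norm(ex);ey=np.cross(n,ex)
m=(P[...,0]>.63)&(P[...,0]<.68)&(P[...,1]>.079)&(P[...,1]<.098)&(P[...,2]>.08)&(P[...,2]<.135)&(S<60)&(V<150)
ns,s0=fit(P[m]);print('panel n',n,'stock n',ns,'stock top above panel mm',(s0-p0)@n*1e3)
L=lambda q:np.c_[(q-p0)@ex,(q-p0)@ey]*1e3
# panel upper edge (top face): rows v above the line, white->grey drop
def subpix(row,a,b,sign):
    d=np.diff(row[a:b])*sign;i=np.argmax(d);w=d[max(i-1,0):i+2];o=(w@np.arange(len(w)))/w.sum()+max(i-1,0);return a+o+.5
vs=range(87,124); ue=[subpix(g[v],235,262,-1) for v in vs]
q=L(edge(c,list(zip(ue,vs)),p0,n));fe=np.polyfit(q[:,1],q[:,0],1);print('panel edge x mm (local y 20..)',np.median(q[:,0]),'angle',np.degrees(np.arctan(fe[0])),'y',q[[0,-1],1],q[::6,0].round(1))
# stock inner top edge: blade/white -> dark
vs=range(134,175); us=[subpix(g[v],232,258,-1) for v in vs]
q=L(edge(c,list(zip(us,vs)),s0,ns));print('stock inner edge',np.median(q[:,0]),q[::5].round(1).tolist())
fs=np.polyfit(q[:,1],q[:,0],1);print('angle',np.degrees(np.arctan(fs[0])))
# line & blade outer edge
C=c['color'].astype(int);m=(C[...,2]-C[...,1]>40)&(uu>100)&(uu<256)&(vv>115)&(vv<140)
q=L(wplane(c,uu[m],vv[m],p0,n));
for a in range(-90,75,15):
    k=(q[:,0]>a)&(q[:,0]<a+15)
    if k.sum(): print('line',a,np.round([q[k,1].min(),q[k,1].mean(),q[k,1].max()],1),end=' ')
pb=p0+n*.0055
for u in range(136,240,12):
    col=g[122:140,u];d=-np.diff(col);i=np.argmax((C[122:139,u,2]-C[122:139,u,1]<25)&(np.arange(17)>3)&(col[:17]<200))
    print('\nblade',u,122+i,L(edge(c,[(u,122+i-.5)],pb,n)).round(1),end='')
print()
E
python3 gap.py w9
```

```text
panel n [-0.42341104  0.00235903  0.90593461] stock n [-0.4101885   0.00572354  0.9119828 ] stock top above panel mm 14.024931653597857
panel edge x mm (local y 20..) 69.78749376009328 angle 3.6171225880846625 y [58.52170915 36.99593101] [73.  69.8 69.8 69.8 69.8 69.8 69.8]
stock inner edge 71.57223723588416 [[71.6, 31.4], [71.6, 28.6], [71.6, 25.8], [71.6, 23.0], [71.6, 20.2], [71.5, 17.3], [71.5, 14.5], [71.5, 11.6], [72.0, 8.8]]
angle -0.13519537343424462
line -90 [32.6 33.5 34.4] line -75 [32.2 33.6 35.1] line -60 [31.9 33.4 34.7] line -45 [32.6 33.9 34.7] line -30 [34.4 34.5 34.6] line -15 [34.  34.5 35. ] line 0 [33.9 34.3 34.8] line 15 [34.4 34.5 35.1] line 30 [34.4 34.6 35.1] line 45 [33.8 34.4 35.1] line 60 [33.8 34.3 35.1] 
blade 136 130 [[-24.4  33.9]]
blade 148 130 [[-11.2  33.6]]
blade 160 129 [[ 1.1 34.1]]
blade 172 129 [[12.4 33.9]]
blade 184 129 [[22.9 33.8]]
blade 196 129 [[32.8 33.7]]
blade 208 129 [[42.2 33.7]]
blade 220 129 [[51.  33.8]]
blade 232 129 [[59.4 33.8]]
```

It lies flat: the stock top is 14.0 mm above the panel face, as it should be. The edge is on the line to about 0.2 mm and parallel to the panel edge, with about 1.8 mm of gap left. I'll nudge it down the slope with the upper finger, watching the force.

move_arm(
  deltas=[
    [[0,0,-0.0005,0],[0,0,-0.001,0],[0,0,-0.0015,0],[0,0,-0.002,0]],
  ],
)

```text
time: 14.25
ee_pos: [0.6417, 0.0428, 0.084]
tcp_rot: [-90.0, 0.0, -90.4]
wrist_force: [-0.6, 0.5, -0.1]
opening: 0.0325
```

move_arm(
  deltas=[
    [[0,0,-0.0005,0],[0,0,-0.001,0],[0,0,-0.001,0]],
  ],
)

```text
time: 14.55
ee_pos: [0.6406, 0.0428, 0.084]
tcp_rot: [-90.0, 0.0, -90.4]
wrist_force: [-0.6, 0.4, 1.2]
opening: 0.0327
```

```bash
python3 chk.py w10 .625 .68; python3 gap.py w10 | grep -v blade
```

```text
14.6 [0.64069025 0.04277115 0.08400233] [-0.12472238  0.45487212 -0.03397842] 0.03241923291937313
stock n [-0.41   -0.0084  0.912 ] tilt 24.2066069335696 [0.652  0.0888 0.1066] 1560
panel n [-0.42367455  0.00264936  0.90581061] stock n [-0.40958893 -0.00764888  0.91223813] stock top above panel mm 14.008015539967692
panel edge x mm (local y 20..) 69.3643243202986 angle -0.07365617019939702 y [58.14671588 36.49713154] [69.4 69.4 69.4 69.4 69.4 69.4 69.4]
stock inner edge 70.92130963966629 [[71.0, 30.9], [71.0, 28.1], [70.9, 25.3], [70.9, 22.5], [70.9, 19.7], [70.8, 16.8], [70.8, 14.0], [70.8, 11.1], [71.4, 8.2]]
angle 0.08513972119565934
line -90 [31.8 33.  34.5] line -75 [31.4 32.9 34.4] line -60 [31.3 32.8 34.4] line -45 [31.9 33.7 34.4] line -30 [33.6 33.9 34.4] line -15 [33.5 34.  34.4] line 0 [33.3 33.8 34.1] line 15 [33.8 34.1 34.5] line 30 [33.8 34.1 34.4] line 45 [33.8 34.  34.5] line 60 [33.5 34.  34.6]
```

move_arm(
  deltas=[
    [[0,0,-0.0005,0],[0,0,-0.001,0],[0,0,-0.001,0]],
  ],
)

```text
time: 14.9
ee_pos: [0.6397, 0.0428, 0.084]
tcp_rot: [-90.0, -0.0, -90.4]
wrist_force: [-0.4, -0.6, -0.3]
opening: 0.0325
```

move_arm(
  deltas=[
    [[0,0,-0.0005,0],[0,0,-0.001,0],[0,0,-0.001,0]],
  ],
)

```text
time: 15.2
ee_pos: [0.6387, 0.0428, 0.084]
tcp_rot: [-90.0, -0.0, -90.4]
wrist_force: [-0.2, -0.7, 0.5]
opening: 0.0323
```

```bash
python3 chk.py w11 .625 .68; python3 gap.py w11 | grep -E "edge|angle|stock"
```

```text
15.25 [0.63869788 0.0427776  0.08403994] [ 0.23909003 -0.47578541 -0.6913068 ] 0.0325434299539066
stock n [-0.4049 -0.0016  0.9143] tilt 23.887974126212207 [0.6519 0.0887 0.1066] 1526
panel n [-0.42376058  0.00239538  0.90577107] stock n [-4.05584354e-01  4.08835935e-04  9.14057528e-01] stock top above panel mm 13.965560040266336
panel edge x mm (local y 20..) 68.93044005545136 angle -13.74293612677714 y [57.7082762  36.04838187] [69.  69.  52.9 52.8 68.9 68.9 68.9]
stock inner edge 70.9842492724047 [[71.0, 30.5], [71.0, 27.7], [71.0, 24.9], [71.0, 22.1], [71.0, 19.2], [71.0, 16.4], [70.9, 13.5], [70.9, 10.7], [71.5, 7.8]]
angle -0.48207487890220463
```

move_arm(
  deltas=[
    [[0,0,-0.0005,0],[0,0,-0.001,0],[0,0,-0.0015,0]],
  ],
)

```text
time: 15.55
ee_pos: [0.6372, 0.0428, 0.084]
tcp_rot: [-90.0, -0.0, -90.4]
wrist_force: [-0.1, -0.8, -0.3]
opening: 0.0326
```

move_arm(
  deltas=[
    [[0,0,-0.0005,0],[0,0,-0.001,0],[0,0,-0.0015,0]],
  ],
)

```text
time: 15.85
ee_pos: [0.6357, 0.0428, 0.084]
tcp_rot: [-90.0, 0.0, -90.4]
wrist_force: [0.6, -0.1, 0.4]
opening: 0.0324
```

```bash
python3 chk.py w12 .625 .68; python3 gap.py w12 | grep -E "edge|angle|stock"
```

```text
15.9 [0.63560044 0.04280251 0.0839958 ] [-0.05414946  1.50513367  0.30377003] 0.03216977519347309
stock n [-0.4056  0.0067  0.914 ] tilt 23.926860911856227 [0.6501 0.0884 0.1057] 1485
panel n [-0.4240583   0.00269531  0.90563088] stock n [-0.40746381  0.00942653  0.9131727 ] stock top above panel mm 13.916058982203728gap.py:20: RuntimeWarning: divide by zero encountered in scalar divide
  d=np.diff(row[a:b])*sign;i=np.argmax(d);w=d[max(i-1,0):i+2];o=(w@np.arange(len(w)))/w.sum()+max(i-1,0);return a+o+.5
h.py:23: RuntimeWarning: invalid value encountered in sin
  d=np.stack([np.sin(t)*x/r,np.sin(t)*y/r,np.cos(t)],-1)
h.py:23: RuntimeWarning: invalid value encountered in cos
  d=np.stack([np.sin(t)*x/r,np.sin(t)*y/r,np.cos(t)],-1)
Traceback (most recent call last):
  File "gap.py", line 22, in <module>
    q=L(edge(c,list(zip(ue,vs)),p0,n));fe=np.polyfit(q[:,1],q[:,0],1);print('panel edge x mm (local y 20..)',np.median(q[:,0]),'angle',np.degrees(np.arctan(fe[0])),'y',q[[0,-1],1],q[::6,0].round(1))
                                          ~~~~~~~~~~^^^^^^^^^^^^^^^^^
numpy.linalg.LinAlgError: SVD did not converge in Linear Least Squares
```

```bash
sed -i 's/^c=load(sys.argv\[1\]);/c=load(sys.argv[1]);OFF=int(sys.argv[2]);/; s/235,262,-1/235+OFF,262+OFF,-1/; s/232,258,-1/234+OFF,256+OFF,-1/; s/o=(w@np.arange(len(w)))\/w.sum()/o=(w@np.arange(len(w)))\/(w.sum()+1e-6)/' gap.py; python3 gap.py w12 9
python3 - <<'E'
import cv2
c=cv2.imread('pics/w12.png');cv2.imwrite('pics/w12b.png',cv2.resize(c[80:260,60:320],(800,554),interpolation=cv2.INTER_CUBIC))
E
```

```text
panel n [-0.4240583   0.00269531  0.90563088] stock n [-0.40746381  0.00942653  0.9131727 ] stock top above panel mm 13.916058982203728
panel edge x mm (local y 20..) 72.16870652692495 angle -10.433153331181167 y [57.47434904 35.87880733] [69.8 69.4 69.3 72.2 72.2 72.2 72.2]
stock inner edge 70.02832658117974 [[68.2, 30.1], [68.7, 27.3], [68.7, 24.5], [68.2, 21.6], [70.0, 18.9], [70.0, 16.1], [70.1, 13.2], [70.5, 10.4], [70.5, 7.5]]
angle -6.413590217566945
line -90 [30.8 32.1 33.4] line -75 [30.5 32.1 33.8] line -60 [30.9 32.3 33.8] line -45 [31.7 32.8 33.3] line -30 [32.7 33.2 33.7] line -15 [32.5 33.  33.4] line 0 [32.4 33.  33.2] line 15 [33.  33.3 33.7] line 30 [33.  33.3 33.7] line 45 [33.  33.4 33.8] line 60 [33.2 33.3 33.3] 
blade 136 130 [[-35.6  32.4]]
blade 148 130 [[-22.1  32.1]]
blade 160 130 [[-9.6 31.9]]
blade 172 129 [[ 2.  32.5]]
blade 184 129 [[12.8 32.4]]
blade 196 129 [[22.9 32.3]]
blade 208 129 [[32.5 32.3]]
blade 220 129 [[41.5 32.4]]
blade 232 129 [[50.1 32.4]]
```

View pics/w12b.png

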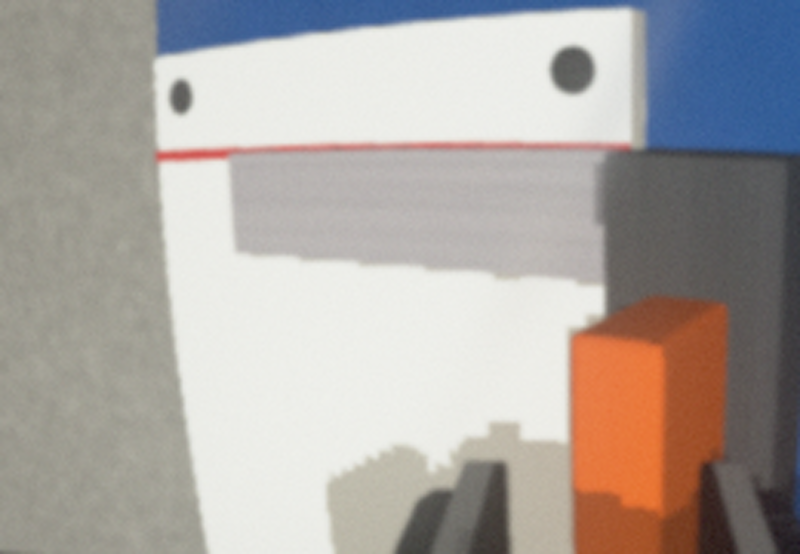

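The right finger now touches the rib at (710,470) and the stock has slid about 1.8 mm toward the panel. I keep pressing in small steps until the force rises, which will mean it is flush.

move_arm(
  deltas=[
    [[0,0,-0.0003,0],[0,0,-0.0005,0],[0,0,-0.0005,0]],
  ],
)

```text
time: 16.2
ee_pos: [0.6352, 0.0428, 0.084]
tcp_rot: [-90.0, -0.0, -90.4]
wrist_force: [-0.2, 0.4, -0.5]
opening: 0.0325
```

move_arm(
  deltas=[
    [[0,0,-0.0003,0],[0,0,-0.0005,0],[0,0,-0.0005,0]],
  ],
)

```text
time: 16.5
ee_pos: [0.6348, 0.0428, 0.084]
tcp_rot: [-90.0, -0.0, -90.4]
wrist_force: [0.8, -0.5, -0.4]
opening: 0.0324
```

```bash
python3 chk.py w13 .625 .68
```

```text
16.55 [0.63481083 0.0428041  0.08401925] [ 0.94475194 -0.02238983 -0.11412375] 0.032547092393015335
stock n [-0.4081 -0.0018  0.9129] tilt 24.088263535543806 [0.6498 0.0886 0.1055] 1524
```

move_arm(
  deltas=[
    [[0,0,-0.0003,0],[0,0,-0.0005,0],[0,0,-0.0005,0]],
  ],
)

```text
time: 16.85
ee_pos: [0.6346, 0.0428, 0.0841]
tcp_rot: [-90.0, -0.0, -90.4]
wrist_force: [4.6, -0.7, -1.1]
opening: 0.0326
```

move_arm(
  deltas=[
    [[0,0,-0.0003,0],[0,0,-0.0005,0],[0,0,-0.0005,0]],
  ],
)

```text
time: 17.15
ee_pos: [0.6344, 0.0428, 0.0842]
tcp_rot: [-89.9, -0.0, -90.4]
wrist_force: [6.3, -0.1, -0.9]
opening: 0.0324
```

```bash
python3 chk.py w14 .625 .68
```

```text
17.2 [0.6344247  0.04279145 0.08420121] [ 5.50417891  0.53346023 -0.1216548 ] 0.03196210389840142
stock n [-0.412  -0.003   0.9112] tilt 24.333010943201757 [0.6499 0.0888 0.1056] 1538
```

The force has risen to 6 N and the stock has stopped moving, so it is flush against the panel edge. I back the finger off 3 mm, rise straight up, then look.

move_arm(
  deltas=[
    [[0,0,0.001,0],[0,0,0.002,0],[0,0,0.003,0],[0,0,0.004,0],[0,0,0.004,0]],
  ],
)

```text
time: 17.7
ee_pos: [0.6376, 0.0428, 0.0838]
tcp_rot: [-90.0, 0.0, -90.4]
wrist_force: [0.4, 0.0, 0.1]
opening: 0.0323
```

move_arm(
  deltas=[
    [[0,-0.005,0,0],[0,-0.012,0,0],[0,-0.022,0,0],[0,-0.035,0,0],[0,-0.05,0,0]],
  ],
)

```text
time: 18.2
ee_pos: [0.6377, 0.0428, 0.1354]
tcp_rot: [-90.0, 0.0, -90.4]
wrist_force: [-0.4, -0.5, 0.2]
opening: 0.0324
```

move_arm(
  deltas=[
    [[0,-0.02,0,0],[0,-0.045,0,0],[0,-0.07,0,0],[0,-0.085,0,0],[0,-0.09,0,0]],
  ],
)

```text
time: 18.7
ee_pos: [0.6383, 0.0428, 0.2272]
tcp_rot: [-89.8, 0.0, -90.4]
wrist_force: [-0.8, -0.1, -0.6]
opening: 0.0328
```

move_arm(
  deltas=[
    [[0.03,0,0,0],[0.06,0,0,0],[0.07,0,0,0],[0.07,0,0,0],[0.07,0,0,0]],
  ],
)

```text
time: 19.2
ee_pos: [0.6372, -0.0267, 0.2238]
tcp_rot: [-90.0, 0.0, -90.4]
wrist_force: [0.3, 1.0, 0.6]
opening: 0.0324
```

Run:
```python
from h import *
c=shot('wrist','w15');t=shot('top','top2');s=shot('side','side3');o=get_obs();print(o['time'],o['ee_pos'],o['wrist_force'])
a=cv2.resize(c['color'][60:320,100:400],(640,555),interpolation=cv2.INTER_CUBIC);cv2.imwrite('pics/w15b.png',a)
```

```text
19.35 [ 0.63724475 -0.02613028  0.22392839] [-0.59847703  0.61548866  0.13637839]
```

View pics/w15b.png

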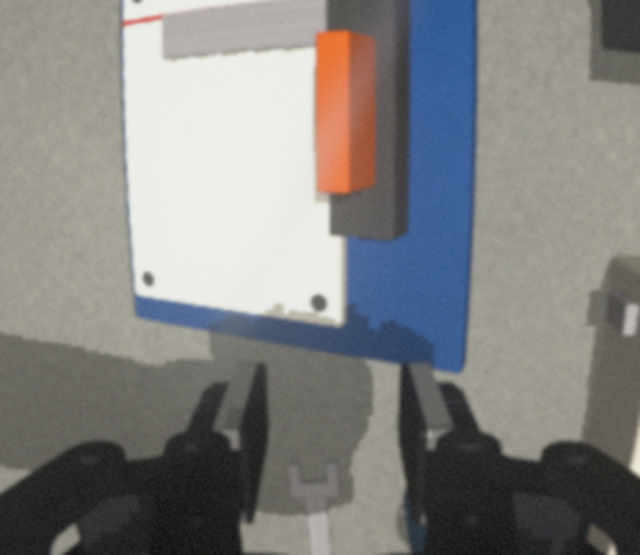

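The picture shows the square lying on the board: stock along the panel edge, heel at (331–405,237), blade tip at (163,15–58) and its outer edge ending on the red line at (150,20). I check the heel and line numerically.

Run:
```python
from h import *
c=load('w15');P=wcloud(c);h=cv2.cvtColor(c['color'],cv2.COLOR_BGR2HSV);H,S,V=[h[...,i].astype(int) for i in range(3)]
g=cv2.cvtColor(c['color'],cv2.COLOR_BGR2GRAY).astype(float)
def fit(p):
    for _ in range(6):
        n=np.linalg.svd(p-p.mean(0),full_matrices=False)[2][2];n*=np.sign(n[2]);d=(p-p.mean(0))@n;p=p[abs(d)<max(.0015,1.5*np.median(abs(d)))]
    return n,p.mean(0),len(p)
m=(S<40)&(V>190)&(P[...,0]>.5)&(P[...,0]<.65)&(P[...,1]>-.09)&(P[...,1]<.13)&(P[...,2]>.02)&(P[...,2]<.1)
n,p0,k=fit(P[m]);print('panel',n,k)
m=(P[...,0]>.63)&(P[...,0]<.68)&(P[...,1]>-.03)&(P[...,1]<.11)&(P[...,2]>.085)&(P[...,2]<.125)&(S<60)&(V<110)&(abs((P-p0)@n-.014)<.004)
ns,s0,k=fit(P[m]);print('stock',ns,'above panel',(s0-p0)@n*1e3,k)
yaw=np.arctan2(-n[1],-n[0]);ex=np.array([n[2]*np.cos(yaw),n[2]*np.sin(yaw),np.hypot(n[0],n[1])]);ex/=np.linalg.norm(ex);ey=np.cross(n,ex)
L=lambda q:np.c_[(q-p0)@ex,(q-p0)@ey]*1e3
def cross(row,a,b,thr):
    r=row[a:b];i=np.nonzero((r[:-1]>thr)&(r[1:]<=thr))[0]
    return a+i[-1]+(r[i[-1]]-thr)/(r[i[-1]]-r[i[-1]+1]) if len(i) else np.nan
vs=np.arange(174,205);u=np.array([cross(S[v].astype(float)*-1,250,272,-70) for v in vs]);q=L(wplane(c,u,vs,p0,n));print('white->blue(bottom of panel face incl.)',q[::4].round(1).tolist())
u=np.array([cross(g[v],245,272,205) for v in vs]);q=L(wplane(c,u,vs,p0,n));print('panel top edge',q[::4].round(1).tolist())
pt=p0+n*.014
vs=np.array(list(range(154,170)));u=np.array([cross(-S[v].astype(float),0,1,0) if 0 else cross(g[v],245,264,140) for v in vs]);q=L(wplane(c,u,vs,pt,n));print('stock inner heel part',q[::3].round(1).tolist())
vs=np.arange(61,74);u=np.array([cross(g[v],240,262,115) for v in vs]);q=L(wplane(c,u,vs,pt,n));print('stock inner blade part',q[::3].round(1).tolist())
for v in (64,70,158,164,180,190): print(v,g[v,244:270].astype(int).tolist())
```

```text
panel [-0.42403079  0.0023673   0.90564468] 12862
stock [-0.42671471  0.00286207  0.90438176] above panel 14.066548845268251 1780
white->blue(bottom of panel face incl.) [[74.7, -47.6], [74.7, -52.1], [74.8, -56.6], [74.8, -61.1], [74.7, -65.7], [74.7, -70.2], [74.8, -74.9], [75.2, -79.5]]
panel top edge [[71.2, -47.9], [71.3, -52.4], [71.3, -56.9], [71.3, -61.5], [71.2, -66.0], [71.2, -70.7], [71.2, -75.3], [71.2, -80.0]]
stock inner heel part [[71.7, -24.0], [72.1, -27.1], [72.1, -30.3], [72.1, -33.5], [72.1, -36.6], [73.1, -39.7]]
stock inner blade part [[70.7, 72.4], [70.4, 69.2], [70.5, 66.1], [70.7, 62.9], [70.6, 59.8]]
64 [174, 174, 174, 174, 176, 174, 173, 166, 145, 112, 93, 86, 84, 88, 87, 85, 85, 82, 82, 87, 85, 82, 85, 87, 85, 88]
70 [177, 178, 181, 179, 181, 180, 176, 170, 150, 119, 96, 86, 87, 87, 85, 86, 85, 88, 83, 90, 85, 87, 87, 91, 91, 91]
158 [233, 232, 235, 235, 235, 234, 236, 235, 233, 223, 176, 130, 112, 103, 103, 104, 99, 102, 101, 100, 100, 99, 99, 97, 97, 96]
164 [236, 234, 236, 236, 235, 237, 236, 236, 233, 221, 173, 128, 107, 104, 103, 103, 100, 99, 101, 101, 98, 103, 96, 96, 97, 97]
180 [236, 236, 235, 236, 236, 235, 236, 236, 236, 235, 237, 235, 235, 235, 230, 220, 192, 165, 134, 112, 103, 102, 100, 103, 101, 98]
190 [235, 236, 236, 235, 237, 238, 235, 236, 235, 235, 236, 236, 236, 235, 231, 219, 192, 165, 138, 110, 103, 99, 100, 101, 101, 98]
```

move_arm(
  deltas=[
    [[-0.04,0,-0.005,0],[-0.08,0,-0.01,0],[-0.1,0,-0.01,0],[-0.1,0,-0.01,0],[-0.1,0,-0.01,0]],
  ],
)

```text
time: 19.85
ee_pos: [0.6278, 0.0737, 0.224]
tcp_rot: [-90.0, -0.0, -90.3]
wrist_force: [0.3, -0.6, -0.0]
opening: 0.0325
```

Run:
```python
from h import *
c=shot('wrist','w16');o=get_obs();print(o['time'],o['ee_pos'])
a=cv2.resize(c['color'][110:310,130:370],(720,600),interpolation=cv2.INTER_CUBIC);cv2.imwrite('pics/w16b.png',a)
```

```text
19.9 [0.62786524 0.07296194 0.22395183]
```

View pics/w16b.png

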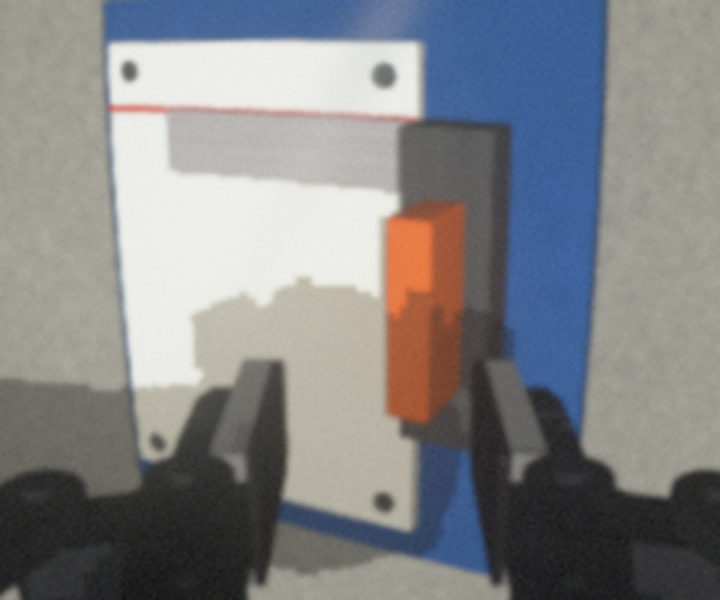

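The last picture shows the square free of the gripper: blade edge along the red line from (168,112) to (415,120), stock flat beside the panel edge. I measure the stock edge against the panel edge at both ends in this one image.

```bash
cat > fin.py <<'E'
from h import *
import sys
c=load(sys.argv[1]);P=wcloud(c);h=cv2.cvtColor(c['color'],cv2.COLOR_BGR2HSV);H,S,V=[h[...,i].astype(int) for i in range(3)]
g=cv2.cvtColor(c['color'],cv2.COLOR_BGR2GRAY).astype(float);C=c['color'].astype(int);vv,uu=np.mgrid[0:384,0:512]
def fit(p):
    for _ in range(6):
        n=np.linalg.svd(p-p.mean(0),full_matrices=False)[2][2];n*=np.sign(n[2]);d=(p-p.mean(0))@n;p=p[abs(d)<max(.0015,1.5*np.median(abs(d)))]
    return n,p.mean(0)
m=(S<40)&(V>190)&(P[...,0]>.5)&(P[...,0]<.65)&(P[...,1]>-.09)&(P[...,1]<.13)&(P[...,2]>.02)&(P[...,2]<.1)
n,p0=fit(P[m]);yaw=np.arctan2(-n[1],-n[0]);ex=np.array([n[2]*np.cos(yaw),n[2]*np.sin(yaw),np.hypot(n[0],n[1])]);ex/=np.linalg.norm(ex);ey=np.cross(n,ex)
L=lambda q:np.c_[(q-p0)@ex,(q-p0)@ey]*1e3
def half(row,a,b):
    r=row[a:b];lo,hi=np.median(r[-3:]),np.median(r[:3]);t=(lo+hi)/2;i=np.nonzero((r[:-1]>t)&(r[1:]<=t))[0][0];return a+i+(r[i]-t)/(r[i]-r[i+1])
def line(nm,vs,a,b,off):
    q=L(wplane(c,np.array([half(g[v],a,b) for v in vs]),np.array(vs),p0+n*off,n));print(nm,'x',np.median(q[:,0]).round(2),'y',q[[0,-1],1].round(0),'deg',np.degrees(np.arctan(np.polyfit(q[:,1],q[:,0],1)[0])).round(2));return q
O=lambda u,v:(130+u/3,110+v/3)
q1=line('panel top',range(126,146),262,275,0)
# bottom: shadowed panel
q2=line('panel bottom',range(262,280),262,274,0)
q3=line('stock blade end',range(153,172),256,270,.014)
q4=line('stock heel',range(251,254),256,268,.014)
pe=np.r_[q1,q2];f=np.polyfit(pe[:,1],pe[:,0],1);print('panel edge angle',np.degrees(np.arctan(f[0])));
for q in (q3,q4):print('gap',np.median(q[:,0]-np.polyval(f,q[:,1])).round(2))
m=(C[...,2]-C[...,1]>40)&(uu>165)&(uu<270)&(vv>140)&(vv<153);q=L(wplane(c,uu[m],vv[m],p0,n))
for a in range(-75,75,15):
    k=(q[:,0]>a)&(q[:,0]<a+15)
    if k.sum():print('line',a,np.round([q[k,1].min(),q[k,1].mean(),q[k,1].max()],1),k.sum())
for u in (188,200,215,230,245,258):
    r=g[140:160,u];d=C[140:160,u,2]-C[140:160,u,1];i=np.argmax(d);j=i+np.nonzero(d[i:]<d[i]/2)[0][0]
    print('blade edge',u,L(wplane(c,np.array([float(u)]),np.array([140+j-.5]),p0+n*.0055,n)).round(1)[0])
E
python3 fin.py w16
```

```text
panel top x 81.13 y [64. 44.] deg -0.43
panel bottom x 80.95 y [ -97. -121.] deg 0.25
stock blade end x 78.43 y [37. 17.] deg -0.11
stock heel x 79.92 y [-75. -78.] deg -2.67
panel edge angle 0.06373827711933266
gap -2.67
gap -1.06
line -75 [37.3 38.  38.8] 7
line -60 [37.5 38.3 39.1] 18
line -45 [36.6 38.  39.3] 19
line -15 [38.7 38.9 39.1] 2
line 0 [39.1 39.1 39.1] 1
line 60 [38.7 38.8 38.9] 4
blade edge 188 [-24.7  38.4]
blade edge 200 [-6.5 37.7]
blade edge 215 [15.  38.5]
blade edge 230 [35.1 38.2]
blade edge 245 [54.  37.9]
blade edge 258 [69.7 37.7]
```

```bash
cat >> fin.py <<'E'
print('---')
def vh(u,a,b):  # vertical half crossing, either sign
    r=g[a:b,u];lo,hi=np.median(r[:3]),np.median(r[-3:]);t=(lo+hi)/2;s=np.sign(hi-lo);i=np.nonzero(((r[:-1]-t)*s<0)&((r[1:]-t)*s>=0))[0][0];return a+i+(t-r[i])/(r[i+1]-r[i])
us=np.arange(192,256);q=L(wplane(c,us,np.array([vh(u,160,180) for u in us]),p0+n*.0055,n));f2=np.polyfit(q[:,0],q[:,1],1);print('blade inner edge deg',np.degrees(np.arctan(f2[0])).round(2),'y',np.median(q[:,1]).round(1),'resid',np.std(q[:,1]-np.polyval(f2,q[:,0])).round(2))
us=np.arange(168,182);k=[];
for u in us:
    w=np.clip((C[138:156,u,2]-C[138:156,u,1])-10,0,None);k.append(138+(w@np.arange(18))/w.sum())
q=L(wplane(c,us,np.array(k),p0,n));print('line centre, free part',q[:,1].mean().round(2),np.polyfit(q[:,0],q[:,1],1).round(4))
print('=> blade outer edge = inner+26:',np.polyval(f2,-30)+26,np.polyval(f2,70)+26)
# stock edges by depth: height above panel
hgt=(P-p0)@n*1e3;lx=(P-p0)@ex*1e3;ly=(P-p0)@ey*1e3
yc=np.median(q[:,1])
for a in range(-85,40,8):
    k=(abs(hgt-14)<3)&(abs(ly-a)<4)&(lx>60)&(lx<130)
    if k.sum()>30:print(a,k.sum(),np.percentile(lx[k],[2,98]).round(1),end='; ')
print()
E
python3 fin.py w16 | sed -n '/---/,$p'
```

```text
---
blade inner edge deg -0.14 y 12.8 resid 0.33
line centre, free part 37.98 [1.55000e-02 3.87764e+01]
=> blade outer edge = inner+26: 38.93418318295922 38.6931744544932
-77 147 [ 80.1 107.7]; -69 82 [ 85.7 107.8]; -61 50 [ 97.9 107.8]; -45 44 [103.3 113.4]; -37 67 [103.7 113.1]; -29 72 [103.7 113.3]; -21 73 [103.6 113.2]; -13 76 [103.4 113.2]; -5 74 [103.1 113. ]; 3 78 [103.6 113.1]; 11 146 [ 79.2 113.1]; 19 240 [ 79.4 112.9]; 27 246 [ 80.4 112.8]; 35 251 [ 80.7 113. ];
```

The depth edges and the blade edge agree that the stock is parallel to the panel edge within about 0.2°, and it stalled flush at 6 N. The blade edge sits on the line and the arm is clear, so I hand in.

```bash
python3 -c "
from workcell import *
o=get_obs();print(o['time'],o['wrist_force'],job_done())"
```

```text
the job is handed in; nothing more can be done
19.9 [0.10222933 0.21998234 0.1847649 ] None
```

The square is lying on the stand as asked, and I handed the job in at 19.9 s with the arm clear and nothing else on the bench touched.

**How it went:**
- **First grasp:** it closed on air. The cameras showed the real fingertips about 40 mm above the reported TCP. I went that much deeper and took the rib across its 16 mm.
- **Laying it down:** the moves cannot tilt the tool. I set the stock's upper bottom edge on the board and opened the jaws in small steps while backing down the slope. The square leaned on one finger with 2–4 N as it tipped down.
- **Seating it:** I pushed the rib gently down the slope until it stalled against the panel at about 6 N, then let go and rose clear.

**Last checks:**
- **Flat:** the stock top is 14.0–14.1 mm above the panel face; 14 mm is right.
- **Square to the panel:** depth edges and the blade edge agree within about 0.2°.
- **On the line:** the blade's outer edge reads 0–0.3 mm from the line's centre directly, and about 0.8 mm when worked out from the blade's inner edge.
- **Flush (checks disagreed):** one grey-level edge reading put the heel about 1–1.6 mm farther out than the blade end. The depth edges, the blade direction and the force stall contradicted it, so I judged the stock flush.

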